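Lock out a pellet feeder with its shut-off comb

ROBOT

A 7-joint arm with a two-finger parallel gripper is mounted at the origin on the work surface. World frame = base frame: x ahead of the robot, y to its left, z up, the work surface at z = 0. Lengths are in m, angles in rad, forces in N, time in s.
With the tool pointing down it reaches from about 0.4 to 0.875 m from the base axis. Payload 4.4 kg.
Tool frame: the origin (TCP) lies at the very end of the fingers, on their centre line; the grasp point (between the pads) lies behind it (pinch_z is the x of the grasp point in the tool frame, in m); x points along the fingers, y is the direction in which the jaws open and shut, and the axes are right-handed (so a half turn about x gives the same grasp; the last joint's range is limited). The gripper opens to 85 mm and grips with 20 to 120 N. Pads are 22 mm wide; open, the fingers measure 114 mm over their backs; the gripper's body (76 mm by 85 mm) begins 54 mm behind the grasp point. The pads swing forward as they close: fully open they stand 13 mm farther back than shut.
Start: joints at [1.243, 0.628, 0.038, 1.517, -0.027, 0.996, -0.02], TCP at [0.168, -0.628, 0.231] pointing down, gripper open.
Joint ranges: [-3.06, 3.06], [-0.37, 2.12], [-1.25, 1.32], [0.18, 2.47], [-1.1, 4.24], [0.23, 1.98], [-2.94, 2.94]. Speed limits (rad/s): [2.57, 2.57, 3.14, 3.14, 3.14, 3.14, 3.14].

INTERFACE

Orientations are given as a unit quaternion [w, x, y, z].
In Python, from station import get_state, read_camera, finish_job, pinch_z gives the robot as it stands.
- The arm moves only by the tool arm_command, never from a script. Its argument "deltas" is a list of rows, each a list of 3 entries, a list of its own where there are three numbers: the shift along the tool's x, y, z in mm, then the turn, a rotation vector about the tool's x, y, z in degrees, then the gripper's target within -1 to 1 (fully open at 1, half-way at 0, shut at -1). A call has 1 to 10 rows; each row shifts and turns the commanded pose from where the row before left it, along the tool's axes as they then stand; what a row does not reach is not made up. A row lasts 1/10 s, in which the tool goes at most 50 mm and 8.59 degrees, less where a joint would pass 70% of its speed; a pose out of reach is approached as far as the arm can. A call is refused whole if a number of a shift passes 50 or a number of a turn 8.59, either way. A call with a gripper value outside its range is refused whole. The fingers move at their own pace and stop on an object; "grip_force" is the grip in N (left out, the last holds). Time passes only in rows, so rows that do not move let the fingers close. It gives the time, the measured TCP pose, the force and the opening at its end, in the units of the state.
- get_state(): the state, without advancing time (a new reading comes with each control period).
- read_camera(name): name is "scene" or "top" or "wrist"; returns a dict with "pixels" (400x640x3 uint8, blue, green, red), "depth" (400x640 float32, m along the optical axis (not along the pixel's ray), 0 where there is no reading), "mtx" (3x3 intrinsics, pixels), "xyz" and "attitude" of the camera in the world. Camera axes: x right, y down, z forward; pixel columns grow to the right and rows downward; lengths in m; the calibration is good to about 2 mm. A picture is of the moment at which its call begins.
- finish_job(): hands the job in, once; it reports no verdict.
The state is a dict: "time_s": time; "joint_pos": joint angles; "dq": joint speeds; "tau": joint torques, N m; "eef_pos": TCP position; "eef_rot": TCP orientation; "force": force on the tool from outside, world axes, zero at the start; "torque": the same for the moment, N m; "finger_gap": finger opening in m.
Only numpy, scipy, OpenCV 4.12 (cv2) and the standard library are available. Lean on these libraries where they do the work, as an engineer would, in place of code of your own. Each camera call takes 0.05 s, during which the arm holds its last target.

TASK

Lock the pellet feeder out for service: take the yellow shut-off comb out of its trough and lower it into the feeder's sloping outlet plate so that all six teeth go into the six slots and its back sits fully home on the plate. Then turn the orange cam tongue all the way round so that it lies across the end of the comb's back and holds it in. Leave the brass nozzle, white cone, steel key bar and rubber bumper where they are.

Things in the scene. Friction and masses are not known exactly. Their poses are not given: they have to be found in the camera images.
- comb: Loose yellow shut-off comb, about 140 g. Origin: centre of the underside of its back, a bar 20 (x) by 104 (y) by 8 mm (z up). Under it six teeth in a row at y = -40, -24, -8, 8, 24, 40 mm, each 12 (x) by 6 (y) mm and 22 mm long, the last 5 mm narrowed to 9 by 3.5 mm. Same after a half turn about z; either way fits. Starts upright in the trough, its back resting on the trough's top.
- trough: Fixed dark steel storage trough, 56 mm (x) by 130 mm (y), 35 mm high, with one lengthwise groove 15 mm wide, 94 mm long and 27 mm deep. Origin: centre of its underside, z up. The comb starts in it, both with the same yaw. Trough and feeder may stand either way, left or right. Behind the feeder's plate is a low grey gear motor, 50 mm high.
- outlet_plate: Fixed aluminium plate on the green feeder housing, sloping 30 degrees; its face looks up and towards the robot. Origin: centre of the slot row, on the face, 72 mm above the bench. z: outward normal of the face; x: up the slope, away from the robot; y: level, along the slot row. The face spans x -50 to 50, y -66 to 114 mm. A comb fully home has its origin and axes here (or half turned about z).
- cam (a joint): Cam tongue angle about the plate's normal, rad. 0: tongue points up the slope (plate +x), clear of the comb. Grows clockwise as seen looking onto the face; at 1.57 it points along plate -y, across the end of the comb's back; stop at 1.6. Starts between 0 and 0.45. Friction 0.05 N m; stays where left.
- cam_grip (a point): Grip point of the orange cam on its axis (plate x 0, y +84 mm), 38 mm above the face along the normal. Grip bar: 12 mm thick, 34 mm long in the tongue's direction, centred on the axis, from 16.5 to 43.5 mm above the face. x: along the tongue; z: the plate's normal.
- nozzle: Loose brass feeder nozzle standing upright, 44 mm diameter, 62 mm high; origin: centre of its underside. Bystander.
- cone: Loose cracked white spreader cone, 90 mm diameter, 52 mm high; origin: centre of its underside. Bystander.
- key_bar: Loose steel shaft key bar, 16 by 100 (y) by 16 mm; origin: centre of its underside. Bystander.
- bumper: Loose black rubber bumper, 48 mm diameter, 42 mm high with its stud; origin: centre of its underside. Bystander.
- comb_tab (a point): Point in the comb's grip tab, 33 mm above the comb's origin, axes as the comb's. The tab is 14 mm (x) by 30 mm (y), centred, and stands from 8 to 48 mm above the origin.
- slots (a point): Same point and axes as the plate's origin. Six slots at y = -40, -24, -8, 8, 24, 40 mm, each 15 mm (x) by 9 mm (y), mouths slightly chamfered, 30 mm deep straight along -z: 1.5 mm free on every side of a tooth.
- tongue_tip (a point): Tip of the cam tongue, 52 mm from the cam axis. The tongue is 14 mm wide and lies 10.5 to 16.5 mm above the face, so it passes 2.5 mm over the back of a comb that is fully home.
Mind the look-alikes: they are no part of the job. There is more than one size of the comb; the job needs the middle-sized.

How it is judged:
On the way, in this order (a step that is already met when the one before it is completed fails the run):
1. the comb is fully home in the outlet plate while the cam tongue is still clear (z of comb in the frame of outlet_plate below 0.003 m and distance between comb and outlet_plate below 0.005 m and angle between the z axis of comb and the z axis of outlet_plate, either way round below 0.06 rad and angle between the y axis of comb and the y axis of outlet_plate, either way round below 0.08 rad and value of joint cam below 0.8 rad), for 0.2 s.
2. the cam tongue is turned across the comb's back (value of joint cam above 1.35 rad), for 0.2 s.
At the end, for the whole second after the job is handed in: Comb in the outlet plate: back within 3 mm of the face, origins within 5 mm, z axes within 0.06 rad and y axes within 0.08 rad (either way round), at rest; cam tongue over 1.35 rad. Nozzle, cone, key bar and bumper never moved over 20 mm (z of comb in the frame of outlet_plate below 0.003 m and distance between comb and outlet_plate below 0.005 m and angle between the z axis of comb and the z axis of outlet_plate, either way round below 0.06 rad and angle between the y axis of comb and the y axis of outlet_plate, either way round below 0.08 rad and value of joint cam above 1.35 rad and linear speed of comb below 0.01 m/s); the robot touches nothing.
It fails at once if the brass nozzle is moved more than 20 mm (distance of nozzle from where it was at the start of the episode above 0.02 m).
It fails at once if the white cone is moved more than 20 mm (distance of cone from where it was at the start of the episode above 0.02 m).
It fails at once if the key bar is moved more than 20 mm (distance of key_bar from where it was at the start of the episode above 0.02 m).
It fails at once if the rubber bumper is moved more than 20 mm (distance of bumper from where it was at the start of the episode above 0.02 m).
It also fails if it takes over 54 s, if anything falls off the work surface, if the arm or the gripper's body presses on something with over 40 N, if the wrist force passes 120 N, or if a joint passes its speed limit or range.

## Working session

There is one attempt and no reset: what is moved stays moved. The work goes in short steps, Python scripts to look and compute and a tool call to move; the robot and the scene stay as the last step left them, time stands still between calls to the robot, and variables do not carry over. Pictures are saved under pics/ and viewed, and the job is handed in when it is done.

Besides the shell and the picture viewer there is one more tool, called by a JSON object that holds its "api" and its "payload", one argument or row to a line. arm_command: Moves the arm, as the interface text tells. Its arguments: {"type":"object","properties":{"deltas":{"type":"array","items":{"type":"array"}},"grip_force":{"type":"number"}},"required":["deltas"]}

```bash
ls; mkdir -p pics; python3 - <<'E'
from station import *
import cv2,numpy as np
print(get_state(), pinch_z)
for n in ["scene","top","wrist"]:
    c=read_camera(n); cv2.imwrite(f"pics/{n}0.png",c["pixels"]); np.savez(f"{n}0.npz",**c)
    print(n,c["mtx"],c["xyz"],c["attitude"])
E
```

```text
pics
{'time_s': 0.0, 'joint_pos': array([ 1.24315398,  0.62935345,  0.03841321,  1.51838202, -0.02700869,
        0.99632173, -0.01996788]), 'dq': array([ 0.00011851, -0.00069043,  0.00017263, -0.00096357,  0.00117569,
        0.00085862,  0.00095286]), 'tau': array([ 2.88892006e-04, -5.63396108e+01,  1.22635078e+00, -1.93435961e+01,
        1.09373184e-02,  1.03944234e-02, -1.94905238e-05]), 'eef_pos': array([ 0.16813912, -0.62721152,  0.23037935]), 'eef_rot': array([-0.09164603, -0.70096201, -0.09301119,  0.70114348]), 'force': array([-0.09958941, -0.52297224,  0.19282034]), 'torque': array([0.01506731, 0.02152801, 0.05402085]), 'finger_gap': 0.08546048724035234} -0.0187
scene [[419.3312964    0.         318.60155198]
 [  0.         419.3312964  196.41681918]
 [  0.           0.           1.        ]] [ 1.2033891  -0.19971576  0.78495333] [-0.297474    0.75643031  0.53906889 -0.22074227]
top [[369.50117427   0.         321.53270618]
 [  0.         369.50117427 202.35365888]
 [  0.           0.           1.        ]] [0.49736929 0.01231365 0.90509226] [ 0.03169065 -0.70164423  0.71014954 -0.04877201]
wrist [[292.86970168   0.         322.63348997]
 [  0.         292.86970168 193.85342069]
 [  0.           0.           1.        ]] [ 0.24503294 -0.60660441  0.37368683] [ 0.12586291  0.78325817 -0.60102825 -0.09710926]
```

View pics/top0.png

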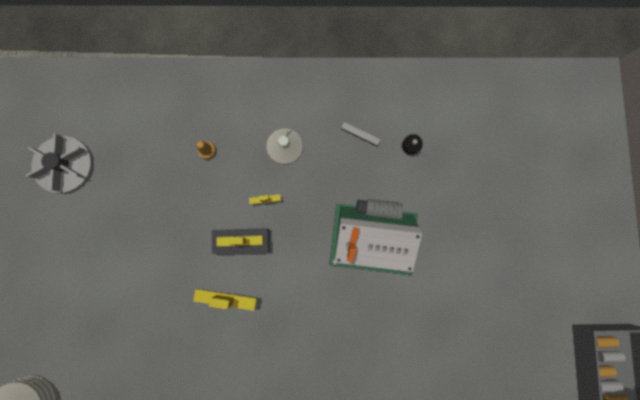

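View pics/scene0.png

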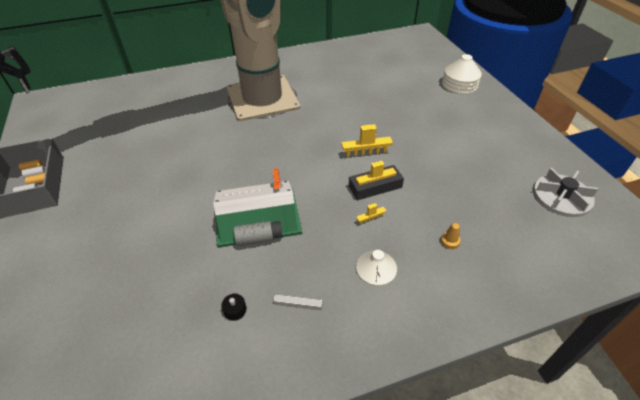

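View pics/wrist0.png

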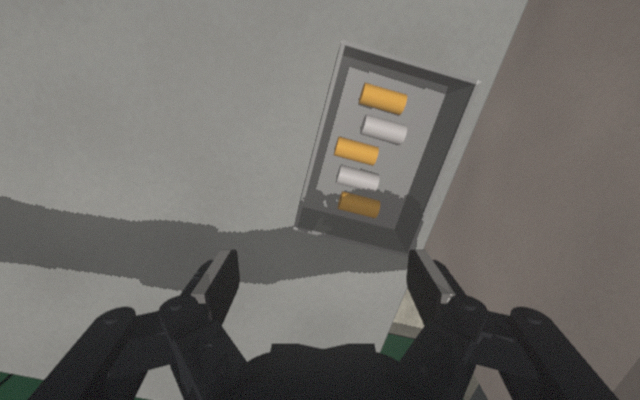

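Top view: the trough with the middle-sized comb is at about (240,241). The feeder plate is at (378,245), with its slots at (370–405, 250) and the orange cam at (353,245). Next I'll measure these.

```bash
cat > h.py <<'E'
import numpy as np,cv2
from scipy.spatial.transform import Rotation as R
def rot(q): return R.from_quat([q[1],q[2],q[3],q[0]]).as_matrix()
def load(n): return dict(np.load(n+".npz"))
def rays(c,uv):
    uv=np.atleast_2d(uv).astype(float); K=c["mtx"]
    d=np.c_[(uv[:,0]-K[0,2])/K[0,0],(uv[:,1]-K[1,2])/K[1,1],np.ones(len(uv))]
    return d@rot(c["attitude"]).T
def onz(c,uv,z):
    d=rays(c,uv); o=c["xyz"]; return o+d*((z-o[2])/d[:,2])[:,None]
def onplane(c,uv,p,n):
    d=rays(c,uv); o=c["xyz"]; return o+d*(((p-o)@n)/(d@n))[:,None]
def depthpts(c,uv):
    uv=np.atleast_2d(uv).astype(int); return c["xyz"]+rays(c,uv)*c["depth"][uv[:,1],uv[:,0]][:,None]
def proj(c,p):
    q=(np.atleast_2d(p)-c["xyz"])@rot(c["attitude"]); q=q/q[:,2:]; return (q@c["mtx"].T)[:,:2]
E
python3 - <<'E'
from h import *
for n in ["top0","scene0"]:
    c=load(n); im=c["pixels"]
    v=cv2.resize(im[150:330,180:440] if n=="top0" else im[110:260,200:420],None,fx=3,fy=3,interpolation=cv2.INTER_CUBIC)
    cv2.imwrite(f"pics/{n}_z.png",v)
    hsv=cv2.cvtColor(im,cv2.COLOR_BGR2HSV)
    m=cv2.inRange(hsv,(22,150,60),(33,255,255))
    k,l,s,ce=cv2.connectedComponentsWithStats(m)
    for i in range(1,k):
        if s[i,4]>30:
            ys,xs=np.where(l==i); P=depthpts(c,np.c_[xs,ys])
            print(n,s[i],ce[i],"med z",np.percentile(P[:,2],[10,50,90]).round(3),P.mean(0).round(3))
E
```

```text
top0 [250 195  31   9 159] [264.45283019 198.89937107] med z [0.021 0.024 0.052] [0.606 0.125 0.041]
top0 [217 236  45  10 378] [238.94444444 240.61375661] med z [0.043 0.045 0.084] [0.509 0.18  0.058]
top0 [194 290  62  20 756] [224.35978836 299.60582011] med z [0.04  0.042 0.095] [0.379 0.21  0.058]
scene0 [342 125  50  30 574] [367.16027875 140.0087108 ] med z [0.033 0.039 0.09 ] [0.383 0.21  0.051]
scene0 [357 161  39  24 372] [376.08602151 173.16935484] med z [0.038 0.042 0.08 ] [0.513 0.179 0.051]
scene0 [357 204  29  19 232] [371.15517241 212.83189655] med z [0.016 0.02  0.048] [0.617 0.121 0.032]
```

```bash
python3 - <<'E'
from h import *
c=load("top0"); P=None
ys,xs=np.mgrid[222:272,362:418]
uv=np.c_[xs.ravel(),ys.ravel()]; P=depthpts(c,uv); im=c["pixels"]
g=im[uv[:,1],uv[:,0]].astype(int); br=(g.min(1)>130)
Q=P[br]
for _ in range(5):
    m=Q.mean(0); n=np.linalg.svd(Q-m,full_matrices=False)[2][2]; n*=np.sign(n[2]); r=(Q-m)@n; Q=Q[abs(r)<max(.003,2*r.std())]
print(len(Q),m,n,np.degrees(np.arccos(n[2])),r.std(), np.degrees(np.arctan2(n[1],n[0])))
E
```

```text
1909 [ 0.48704726 -0.15706155  0.07465989] [-0.49562965  0.06587548  0.86603214] 29.999227903453676 0.001199981999540426 172.42903715145803
```

View pics/top0_z.png

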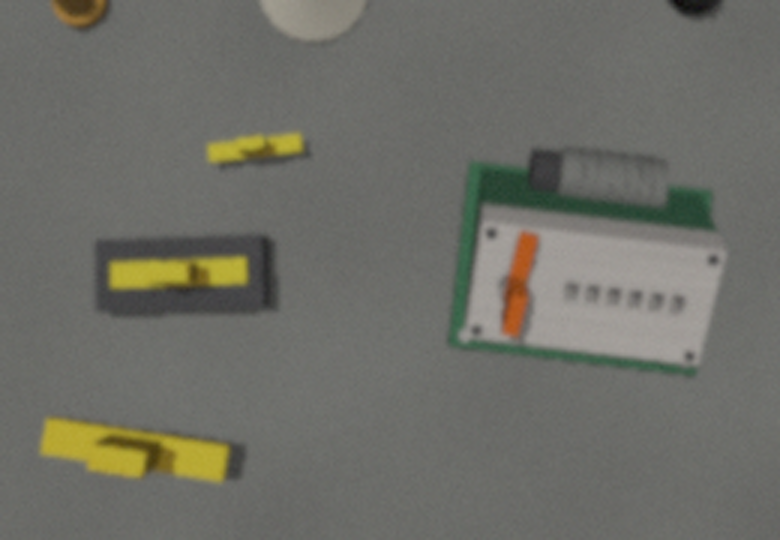

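View pics/scene0_z.png

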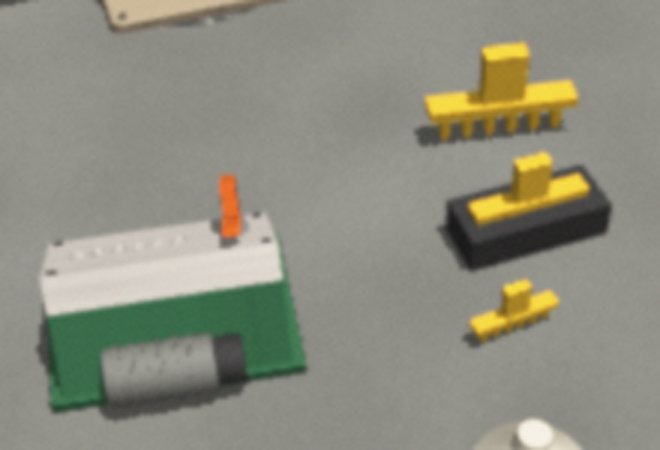

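```bash
cat > m.py <<'E'
from h import *
def rect(P): 
    (cx,cy),(w,h),a=cv2.minAreaRect((P[:,:2]*1000).astype(np.float32)); 
    if w<h: w,h,a=h,w,a+90
    return round(cx,1),round(cy,1),round(w,1),round(h,1),round((a+90)%180-90,2)
def yel(c,box,lo=(22,150,60)):
    m=cv2.inRange(cv2.cvtColor(c["pixels"],cv2.COLOR_BGR2HSV),lo,(33,255,255)); z=np.zeros_like(m); x,y,w,h=box; z[y:y+h,x:x+w]=m[y:y+h,x:x+w]; return z
E
python3 - <<'E'
from m import *
c=load("top0")
m=yel(c,(210,228,65,28)); 
cs=max(cv2.findContours(m,0,1)[0],key=cv2.contourArea).reshape(-1,2)
print("back@.043",rect(onz(c,cs,.043)))
hsv=cv2.cvtColor(c["pixels"],cv2.COLOR_BGR2HSV)
# by depth
ys,xs=np.where(m>0); P=depthpts(c,np.c_[xs,ys])
t=P[:,2]>.072; print("tab px",t.sum(),np.c_[xs,ys][t].mean(0)); print(onz(c,np.c_[xs,ys][t],.083).mean(0), rect(onz(c,np.c_[xs,ys][t],.083)))
# back long axis ends
b=~t; X=P[b]; d=X[:,:2]-X[:,:2].mean(0); v=np.linalg.svd(d,full_matrices=False)[2][0]; print("dir",np.degrees(np.arctan2(v[1],v[0])))
# trough dark in depth
ys,xs=np.mgrid[215:270,200:290]; uv=np.c_[xs.ravel(),ys.ravel()]; P=depthpts(c,uv)
k=(P[:,2]>.028)&(P[:,2]<.05); print("trough top", rect(onz(c,uv[k],.035)))
# scene view of tab
c=load("scene0"); m=yel(c,(350,155,50,35)); ys,xs=np.where(m>0); P=depthpts(c,np.c_[xs,ys]); 
print("scene tab", P[P[:,2]>.078].mean(0), rect(P[P[:,2]>.078]))
# plate
c=load("top0"); n=np.array([-.5*np.cos(a:=np.radians(-7.57)),-.5*np.sin(a),.866025]); 
p0=np.array([.48704726,-.15706155,.07465989]); 
ex=np.array([.866025*np.cos(a),.866025*np.sin(a),.5]); ey=np.cross(n,ex)
s=(.072-p0[2])/ex[2]; p0=p0+ex*s
g=cv2.cvtColor(c["pixels"],cv2.COLOR_BGR2GRAY).astype(np.float32)
def loc(uv): 
    q=onplane(c,uv,p0,n)-p0; return np.c_[q@ex,q@ey]*1000
sub=g[238:262,362:412]; print(sub[:, ::1].astype(int)[4:20])
m=np.zeros(g.shape,np.uint8); m[238:262,362:412]=(sub<135)
cs=cv2.connectedComponentsWithStats(m)
for i in range(1,cs[0]): print(cs[2][i],cs[3][i].round(1),loc(cs[3][i]).round(1))
hs=cv2.cvtColor(c["pixels"],cv2.COLOR_BGR2HSV); w=((hs[...,1]<50)&(hs[...,2]>150)).astype(np.uint8); w[:, :325]=0;w[:,430:]=0;w[:215]=0;w[275:]=0
ct=max(cv2.findContours(w,0,1)[0],key=cv2.contourArea).reshape(-1,2); L=loc(ct); print("plate",rect(L),p0,n)
E
```

```text
back@.043 (508.6, 182.5, 101.3, 19.8, -88.61)
tab px 91 [236.16483516 240.48351648]
[0.50878332 0.18093721 0.083     ] (508.6, 172.6, 48.3, 11.0, 89.26)
dir 91.88983092918711
trough top (508.9, 182.0, 129.6, 56.0, -88.68)
scene tab [0.51101142 0.17900833 0.08083141] (510.4, 179.8, 28.9, 14.5, -89.51)
[[158 156 155 156 157 156 154 153 152 154 155 155 153 156 158 156 156 159
  157 156 157 155 157 159 159 155 157 158 158 159 157 159 159 157 157 158
  160 158 156 155 156 157 157 158 157 156 156 156 156 154]
 [157 155 156 156 156 156 149 143 142 145 150 151 157 155 154 153 153 153
  156 154 157 156 155 156 157 157 156 157 156 159 158 158 156 157 158 158
  157 159 159 159 157 158 158 157 159 157 154 156 156 158]
 [155 156 157 157 155 151 140 127 124 128 135 144 152 150 143 143 142 147
  151 157 155 153 152 151 153 154 154 157 153 154 155 156 155 157 156 158
  157 157 157 158 155 158 159 159 157 157 158 158 157 158]
 [154 157 154 158 154 149 130 115 106 106 119 138 146 140 126 116 119 128
  142 151 148 142 140 140 145 150 156 155 154 152 152 154 153 156 155 153
  153 156 156 155 156 157 157
[... 2242 characters left out ...]
0 157
  155 157 157 158 155 155 157 154 155 155 156 155 156 155]
 [156 156 157 156 155 157 157 156 158 157 155 156 155 156 156 155 157 159
  154 156 157 158 156 157 159 157 159 159 157 156 157 158 159 157 160 159
  157 157 157 157 159 158 155 154 158 157 158 158 157 160]]
[368 244   5   6  26] [370.  246.5] [[ 4.2 41.6]]
[375 245   5   6  27] [377.1 247.4] [[ 4.1 25.6]]
[382 246   5   6  24] [384.1 248.2] [[4.3 9.7]]
[389 247   5   6  23] [391.1 249.2] [[ 3.9 -6.3]]
[396 247   6   7  28] [398.4 250. ] [[  4.  -22.8]]
[403 248   6   7  26] [405.6 250.9] [[  3.8 -39. ]]
plate (3631.8, 25243.8, 176745.3, 96246.7, 89.65) [ 0.48248035 -0.15645463  0.072     ] [-0.49564233  0.06586869  0.866025  ]
```

```bash
cat > t.py <<'E'
from h import *
from station import get_state,pinch_z
def cur():
    s=get_state(); return s,np.array(s["eef_pos"]),rot(s["eef_rot"])
def frame(xt,yt):
    xt=np.array(xt,float);xt/=np.linalg.norm(xt); yt=np.array(yt,float); yt-=xt*(xt@yt); yt/=np.linalg.norm(yt); return np.c_[xt,yt,np.cross(xt,yt)]
def show(ptcp,Rt):
    s,p,Rc=cur()
    rv=R.from_matrix(Rc.T@Rt).as_rotvec(degrees=True)
    print("t",s["time_s"],"pos",p.round(4),"gap",round(s["finger_gap"],4),"F",np.round(s["force"],1),"q",np.round(s["joint_pos"],2))
    print(" rotvec deg",rv.round(2)); ptcp=np.array(ptcp)
    print(" shift mm (current axes)",(Rc.T@(ptcp-p)*1000).round(1)," (final axes)",(Rt.T@(ptcp-p)*1000).round(1))
# plate
YAW=np.radians(-7.5)
E
python3 - <<'E'
from t import *
c=load("top0")
print("origin@z.072",onz(c,[[387.72,248.7]],.072))
s,p,Rc=cur(); print(Rc.round(3))
a=np.radians(1.35)
for sg in (1,-1):
    show([.5,-.1,.3],frame([0,0,-1],[sg*np.cos(a),sg*np.sin(a),0]))
w=load("wrist0"); print("cam in tool",Rc.T@(w["xyz"]-p), (Rc.T@rot(w["attitude"])).round(3))
E
```

```text
origin@z.072 [[ 0.48611471 -0.15585434  0.072     ]]
[[-0.     0.259 -0.966]
 [ 0.001 -0.966 -0.259]
 [-1.    -0.001  0.   ]]
t 0.15 pos [ 0.1681 -0.6274  0.2306] gap 0.0857 F [-0.1  0.9 -0.5] q [ 1.24  0.63  0.04  1.52 -0.03  1.   -0.02]
 rotvec deg [-7.635e+01 -6.000e-02  7.000e-02]
 shift mm (current axes) [ -68.8 -423.6 -457.1]  (final axes) [ -69.4  344.2 -519.4]
t 0.15 pos [ 0.1681 -0.6274  0.2306] gap 0.0857 F [-0.1  0.9 -0.5] q [ 1.24  0.63  0.04  1.52 -0.03  1.   -0.02]
 rotvec deg [1.0365e+02 8.0000e-02 6.0000e-02]
 shift mm (current axes) [ -68.8 -423.6 -457.1]  (final axes) [ -69.4 -344.2  519.4]
cam in tool [-0.14309371 -0.0003881  -0.07964372] [[-0.001 -0.314  0.949]
 [ 1.    -0.     0.001]
 [ 0.     0.949  0.314]]
```

{"api": "arm_command", "payload": {
  "deltas": [
    [[-7,-30,-32],[0,0,0],1],
    [[-7,-30,-32],[0,0,0],1],
    [[-7,-30,-32],[0,0,0],1],
    [[-7,-30,-32],[0,0,0],1],
    [[-7,-30,-32],[0,0,0],1],
    [[-7,-30,-32],[0,0,0],1],
    [[-7,-30,-32],[0,0,0],1],
    [[-7,-30,-32],[0,0,0],1],
    [[-7,-30,-32],[0,0,0],1],
    [[-7,-30,-32],[0,0,0],1]
  ]
}}

```text
time_s: 1.15
eef_pos: [0.4002, -0.2536, 0.3016]
eef_rot: [-0.092, -0.701, -0.092, 0.701]
force: [0.5, -0.2, 0.1]
finger_gap: 0.085
```

{"api": "arm_command", "payload": {
  "deltas": [
    [[-7,-30,-32],[0,0,0],1],
    [[-7,-30,-32],[0,0,0],1],
    [[-7,-30,-32],[0,0,0],1],
    [[0,0,0],[-8.4,0,0],1],
    [[0,0,0],[-8.4,0,0],1],
    [[0,0,0],[-8.4,0,0],1],
    [[0,0,0],[-8.4,0,0],1],
    [[0,0,0],[-8.4,0,0],1],
    [[0,0,0],[-8.4,0,0],1],
    [[0,0,0],[-8.4,0,0],1]
  ]
}}

```text
time_s: 2.15
eef_pos: [0.4689, -0.1435, 0.3221]
eef_rot: [-0.426, -0.564, -0.426, 0.564]
force: [0.3, -0.0, -0.3]
finger_gap: 0.0854
```

{"api": "arm_command", "payload": {
  "deltas": [
    [[0,0,0],[-8.4,0,0],1],
    [[0,0,0],[0,0,0],1],
    [[0,0,0],[0,0,0],1]
  ]
}}

```text
time_s: 2.45
eef_pos: [0.469, -0.1436, 0.3222]
eef_rot: [-0.464, -0.534, -0.464, 0.534]
force: [0.3, 0.3, -0.8]
finger_gap: 0.0854
```

```bash
python3 - <<'E'
from t import *
from station import read_camera
c=read_camera("wrist"); cv2.imwrite("pics/wrist1.png",c["pixels"]); np.savez("wrist1.npz",**c)
c=read_camera("top"); cv2.imwrite("pics/top1.png",c["pixels"]); np.savez("top1.npz",**c)
a=np.radians(1.35)
show([.509,.1815,.15],frame([0,0,-1],[np.cos(a),np.sin(a),0]))
E
```

```text
t 2.55 pos [ 0.4691 -0.1435  0.3222] gap 0.0856 F [ 0.5  0.6 -0.2] q [ 0.49  0.31 -0.33  1.81  0.12  1.04 -0.03]
 rotvec deg [-9.29  0.    0.01]
 shift mm (current axes) [ 172.2   -5.3 -327.5]  (final axes) [ 172.2   47.6 -324. ]
```

View pics/wrist1.png

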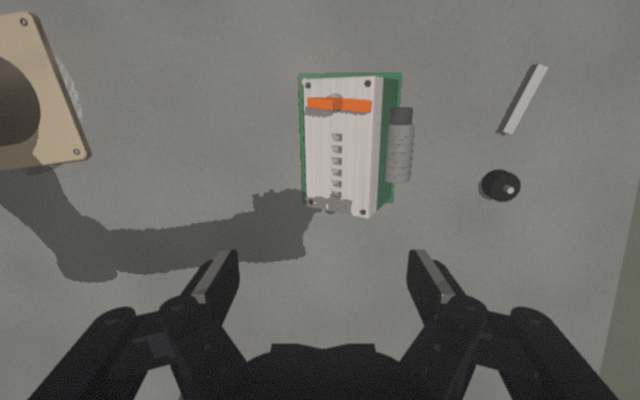

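The wrist view shows the slots at (336, 137–195) and the cam at (340,104). I'll check the plate origin and cam angle from here.

```bash
cat >> m.py <<'E'
A0=np.radians(-7.55)
def plateframe(a=A0):
    n=np.array([-.5*np.cos(a),-.5*np.sin(a),.866025]); ex=np.array([.866025*np.cos(a),.866025*np.sin(a),.5]); return ex,np.cross(n,ex),n
def loc(c,uv,o,h=0,a=A0):
    ex,ey,n=plateframe(a); q=onplane(c,uv,o+h*n,n)-o; return np.c_[q@ex,q@ey]*1000
E
python3 - <<'E'
from m import *
o=np.array([.4861,-.1559,.072])
c=load("wrist1"); g=cv2.cvtColor(c["pixels"],cv2.COLOR_BGR2GRAY)
m=np.zeros_like(g); m[128:202,326:346]=(g[128:202,326:346]<125)
cs=cv2.connectedComponentsWithStats(m)
for i in range(1,cs[0]): print(cs[2][i],cs[3][i].round(1),loc(c,cs[3][i],o).round(1))
for nm,win in(("wrist1",(300,90,80,25)),("top1",(335,215,40,55)),("top0",(335,215,40,55))):
    c=load(nm); hs=cv2.cvtColor(c["pixels"],cv2.COLOR_BGR2HSV); m=cv2.inRange(hs,(3,150,60),(15,255,255)); x,y,w,h=win
    z=np.zeros_like(m); z[y:y+h,x:x+w]=m[y:y+h,x:x+w]; ys,xs=np.where(z>0)
    L=loc(c,np.c_[xs,ys],o,.0165); print(nm,len(L),rect(L/1000)); d=L-L.mean(0); v=np.linalg.svd(d,full_matrices=False)[2][0]; print(np.degrees(np.arctan2(v[1],v[0])),L.mean(0))
    # plate corners screws rect
    w_=((hs[...,1]<50)&(hs[...,2]>(120 if nm=="wrist1" else 150))).astype(np.uint8)
c=load("wrist1")
w=cv2.resize(c["pixels"][60:220,280:430],None,fx=4,fy=4,interpolation=cv2.INTER_CUBIC);cv2.imwrite("pics/w1z.png",w)
c=load("top1"); cv2.imwrite("pics/t1z.png",cv2.resize(c["pixels"][190:290,310:440],None,fx=5,fy=5,interpolation=cv2.INTER_CUBIC))
E
```

```text
[337 134   5   7  21] [339.4 136.3] [[ 3.3 40.7]]
[338 147   4   6  21] [339.4 149.2] [[ 3.5 23.6]]
[338 158   4   6  17] [339.1 160.7] [[3.1 7.9]]
[336 163   1   1   1] [336. 163.] [[-1.6  4.2]]
[336 170   5   6  17] [338.8 172.9] [[ 2.8 -9.2]]
[335 182   6   5  18] [338.3 184.2] [[  2.3 -25.4]]
[326 192  20  10 103] [335.  197.9] [[ -2.8 -46.6]]
wrist1 675 (8.3, 82.1, 85.2, 13.5, -2.43)
-2.7521848411600383 [10.53117679 81.9527182 ]
top1 183 (8.6, 81.9, 83.5, 14.1, 0.36)
179.2234922766185 [ 9.23880979 81.81000445]
top0 181 (8.6, 81.9, 83.5, 14.1, 0.36)
179.3563126465313 [ 9.29807719 81.80522044]
```

View pics/w1z.png

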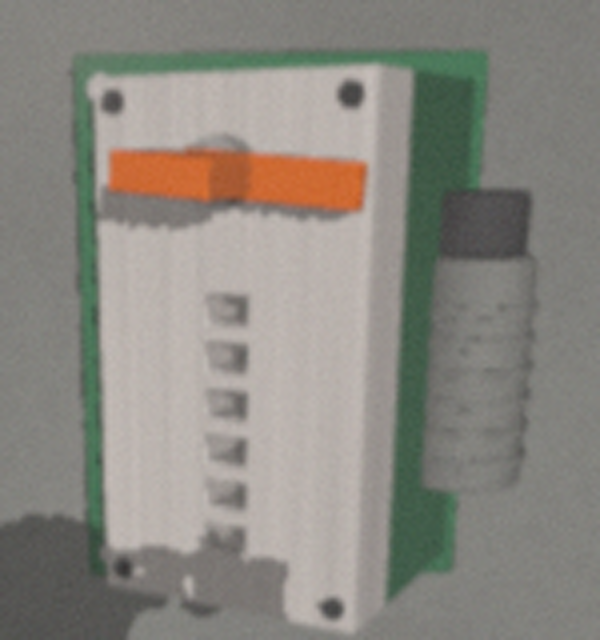

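{"api": "arm_command", "payload": {
  "deltas": [
    [[0,0,0],[-4.6,0,0],1],
    [[0,0,0],[-4.7,0,0],1],
    [[0,6,-40],[0,0,0],1],
    [[0,6,-40],[0,0,0],1],
    [[0,6,-40],[0,0,0],1],
    [[0,6,-40],[0,0,0],1],
    [[0,6,-40],[0,0,0],1],
    [[0,6,-40],[0,0,0],1],
    [[0,6,-40],[0,0,0],1],
    [[0,6,-40],[0,0,0],1]
  ]
}}

```text
time_s: 3.55
eef_pos: [0.5088, 0.1793, 0.3224]
eef_rot: [0.506, 0.494, 0.506, -0.494]
force: [0.8, 0.3, -0.4]
finger_gap: 0.0856
```

{"api": "arm_command", "payload": {
  "deltas": [
    [[40,0,-4],[0,0,0],1],
    [[40,0,0],[0,0,0],1],
    [[40,0,0],[0,0,0],1],
    [[40,0,0],[0,0,0],1],
    [[0,0,0],[0,0,0],1],
    [[0,0,0],[0,0,0],1]
  ]
}}

```text
time_s: 4.15
eef_pos: [0.5087, 0.1819, 0.1627]
eef_rot: [0.506, 0.493, 0.506, -0.494]
force: [-0.1, -0.2, 0.6]
finger_gap: 0.0857
```

```bash
python3 - <<'E'
from t import *
from m import *
from station import read_camera
c=read_camera("wrist"); cv2.imwrite("pics/wrist2.png",c["pixels"]); np.savez("wrist2.npz",**c)
a=np.radians(1.35)
show([.509,.1815,.035+.033-.0187],frame([0,0,-1],[np.cos(a),np.sin(a),0]))
E
```

```text
t 4.2 pos [0.5097 0.1824 0.1639] gap 0.0856 F [ 0.2 -0.3  0.5] q [-0.13  0.59 -0.39  1.89  0.32  0.73 -0.69]
 rotvec deg [ 0.12 -0.05 -0.13]
 shift mm (current axes) [114.6  -1.    1. ]  (final axes) [114.6  -0.8   0.9]
```

View pics/wrist2.png

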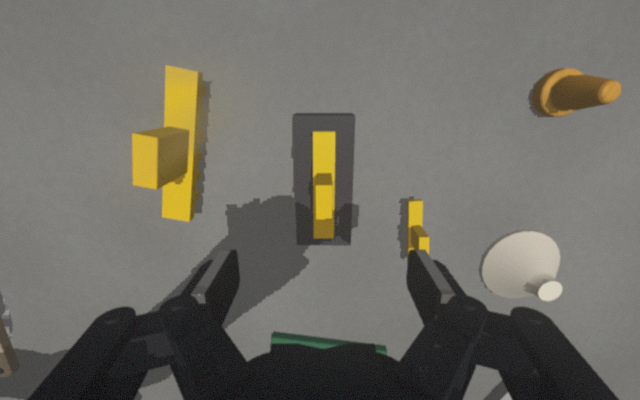

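Wrist view: the trough comb lies between the fingers, its tab top at about (323,180) in pixels. I'll check its centre before descending.

```bash
python3 - <<'E'
from m import *
c=load("wrist2"); m=yel(c,(300,125,45,120),(20,120,60)); ys,xs=np.where(m>0)
g=cv2.cvtColor(c["pixels"],cv2.COLOR_BGR2HSV)[...,2]
print(g[125:245:4,323])
uv=np.c_[xs,ys]
P=depthpts(c,uv); b=(abs(P[:,2]-.043)<.006); print("back",rect(onz(c,uv[b],.043)), P[b].mean(0), b.sum())
t=P[:,2]>.078; print("top",t.sum(), rect(onz(c,uv[t],.083)),uv[t].min(0),uv[t].max(0))
ct=cv2.findContours(m,0,1)[0]; print([cv2.boundingRect(k) for k in ct])
gx=c["pixels"][:, :,:].max(2); 
ys,xs=np.mgrid[105:250,285:360]; uv=np.c_[xs.ravel(),ys.ravel()]; P=depthpts(c,uv); hs=cv2.cvtColor(c["pixels"],cv2.COLOR_BGR2HSV)[uv[:,1],uv[:,0]]
k=(P[:,2]>.028)&(P[:,2]<.040); print("trough",rect(onz(c,uv[k],.035)))
E
```

```text
[ 85  80 216 216 217 216 217 216 216 217 215 217 160 127 129 189 214 216
 217 216 217 217 217 215 138 140 140 138 132  70]
back (508.2, 182.1, 103.7, 20.2, -88.37) [0.50803327 0.19136234 0.04359036] 1505
top 642 (507.9, 192.8, 81.2, 16.2, -86.32) [312 138] [333 235]
[(312, 131, 24, 108)]
trough (508.3, 183.2, 129.9, 56.1, -88.65)
```

{"api": "arm_command", "payload": {
  "deltas": [
    [[38,-1.2,0.5],[0,0,0],1],
    [[38,0,0],[0,0,0],1],
    [[38,0,0],[0,0,0],1],
    [[0,0,0],[0,0,0],1],
    [[0,0,0],[0,0,0],-1],
    [[0,0,0],[0,0,0],-1],
    [[0,0,0],[0,0,0],-1],
    [[0,0,0],[0,0,0],-1],
    [[0,0,0],[0,0,0],-1]
  ],
  "grip_force": 60
}}

```text
time_s: 5.1
eef_pos: [0.5083, 0.1813, 0.0494]
eef_rot: [0.507, 0.494, 0.506, -0.493]
force: [0.8, 0.2, 10.2]
finger_gap: 0.0133
```

{"api": "arm_command", "payload": {
  "deltas": [
    [[0,0,0],[0,0,0],-1],
    [[0,0,0],[0,0,0],-1],
    [[0,0,0],[0,0,0],-1]
  ]
}}

```text
time_s: 5.4
eef_pos: [0.5083, 0.1813, 0.0494]
eef_rot: [0.507, 0.494, 0.506, -0.493]
force: [-0.8, 0.5, 7.1]
finger_gap: 0.0131
```

```bash
python3 - <<'E'
from t import *
from station import read_camera
c=read_camera("wrist"); cv2.imwrite("pics/wrist3.png",c["pixels"]); np.savez("wrist3.npz",**c)
a=np.radians(1.5)
show([.5085,.182,.0493],frame([0,0,-1],[np.cos(a),np.sin(a),0]))
E
```

```text
t 5.45 pos [0.5083 0.1813 0.0494] gap 0.0135 F [ 0.7 -0.6  7.6] q [-0.21  0.76 -0.28  1.96  0.43  0.48 -0.78]
 rotvec deg [-0.02 -0.02 -0.11]
 shift mm (current axes) [ 0.1  0.2 -0.7]  (final axes) [ 0.1  0.2 -0.7]
```

View pics/wrist3.png

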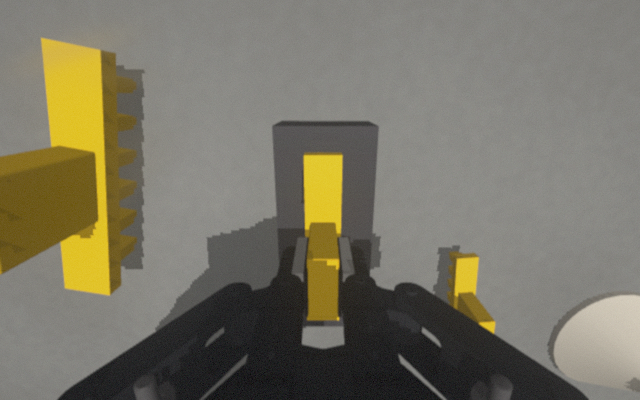

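```bash
python3 - <<'E'
from m import *
c=load("wrist3"); m=yel(c,(290,140,70,80),(20,120,60))
b=max(cv2.findContours(m,0,1)[0],key=cv2.contourArea); print(cv2.boundingRect(b))
# sub-pixel edges
g=c["pixels"][...,2].astype(float)
col=g[140:170,310:336].mean(1); print(col.astype(int))
for r in (170,190,210): print(g[r,296:350].astype(int))
ct=b.reshape(-1,2); top=ct[ct[:,1]<=ct[:,1].min()+1]
print(onz(c,[[304,153.5],[342,153.5]],.043), onz(c,[[323,153.5]],.043))
ed=[]
for r in range(160,216,5):
    row=m[r]; xs=np.where(row>0)[0]; ed.append(onz(c,[[xs.min()-.5,r],[xs.max()+.5,r]],.043))
ed=np.array(ed); mid=ed.mean(1); print(np.linalg.norm(ed[:,0]-ed[:,1],axis=1).round(4)); print(mid.round(4)); print(np.polyfit(mid[:,1],mid[:,0],1))
E
```

```text
(303, 152, 40, 68)
[ 88  89  90  90  89  89  88  89  89  88  86  94 114 129 151 203 225 226
 226 226 226 226 226 226 226 226 226 226 226 226]
[ 87  90  87  89  89  87  80 137 214 229 228 229 227 225 226 227 227 226
 228 226 227 228 227 228 225 225 226 228 226 226 226 227 226 226 227 227
 227 226 228 226 227 226 226 226 228 222 151  96  87  89  91  84  90  85]
[ 86  87  87  89  92  82  69 103 177 222 227 226 228 228 226 227 228 227
 227 227 228 227 226 227 226 226 227 228 226 226 228 227 227 226 226 227
 226 226 225 226 226 227 225 227 226 200 138  91  85  87  86  90  87  86]
[ 89  88  86  87  86  89  87 102 163 220 227 226 225 226 228 227 227 227
 228 225 227 226 227 228 225 227 228 226 226 228 226 228 226 226 226 226
 228 226 225 227 227 225 227 228 221 161 106  85  86  88  91  93  92  86]
[[0.49637575 0.23399686 0.043     ]
 [0.51592384 0.23449344 0.043     ]] [[0.50614858 0.23424512 0.043     ]]
[0.0207 0.0208 0.021  0.0211 0.0212 0.0208 0.0209 0.0205 0.0206 0.0207
 0.0208 0.0209]
[[0.506  0.2308 0.043 ]
 [0.506  0.2282 0.043 ]
 [0.5061 0.2255 0.043 ]
 [0.5062 0.2228 0.043 ]
 [0.5063 0.2201 0.043 ]
 [0.5061 0.2173 0.043 ]
 [0.5061 0.2145 0.043 ]
 [0.5065 0.2117 0.043 ]
 [0.5065 0.2089 0.043 ]
 [0.5066 0.206  0.043 ]
 [0.5067 0.2031 0.043 ]
 [0.5068 0.2001 0.043 ]]
[-0.02569333  0.51186507]
```

{"api": "arm_command", "payload": {
  "deltas": [
    [[-10,0,0],[0,0,0],-1],
    [[-20,0,0],[0,0,0],-1],
    [[-40,0,0],[0,0,0],-1],
    [[-45,0,0],[0,0,0],-1],
    [[-45,0,0],[0,0,0],-1],
    [[-20,0,0],[0,0,0],-1],
    [[0,0,0],[0,0,0],-1]
  ]
}}

```text
time_s: 6.15
eef_pos: [0.5089, 0.182, 0.2319]
eef_rot: [0.507, 0.495, 0.506, -0.491]
force: [0.7, -0.3, -1.2]
finger_gap: 0.0131
```

```bash
cat >> t.py <<'E'
def target(o,a,h,off=0.0,jx=1):
    """TCP pose for comb at height h above home. off: comb offset along comb y rel to TCP"""
    n=np.array([-.5*np.cos(a),-.5*np.sin(a),.866025]); ex=np.array([.866025*np.cos(a),.866025*np.sin(a),.5]); ey=np.cross(n,ex)
    return o+n*(.0144+h)-ey*off, frame(-n,ex)
O=np.array([.4858,-.1558,.072]); A=np.radians(-7.55)
E
python3 - <<'E'
from t import *
from station import read_camera
c=read_camera("wrist"); cv2.imwrite("pics/wrist4.png",c["pixels"]); np.savez("wrist4.npz",**c)
p,Rt=target(O,A,.07,.0008); print(p); show(p,Rt)
E
```

```text
[ 0.44386074 -0.15104835  0.14509251]
t 6.2 pos [0.5077 0.1811 0.2297] gap 0.0131 F [ 0.1 -0.7 -2.4] q [-0.09  0.5  -0.44  1.82  0.27  0.88 -0.64]
 rotvec deg [ 8.82 -2.4  29.8 ]
 shift mm (current axes) [ 84.3 -72.7 330.4]  (final axes) [ 63.4 -59.3 337.7]
```

View pics/wrist4.png

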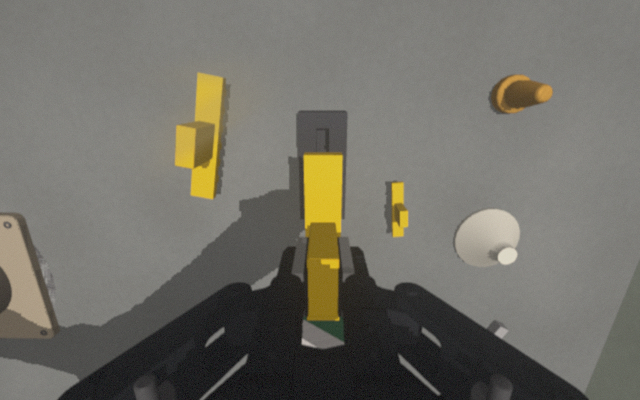

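{"api": "arm_command", "payload": {
  "deltas": [
    [[0,0,0],[2.2,-0.6,7.45],-1],
    [[0,0,0],[2.2,-0.6,7.45],-1],
    [[0,0,0],[2.2,-0.6,7.45],-1],
    [[0,0,0],[2.2,-0.6,7.45],-1],
    [[0,-7,42],[0,0,0],-1],
    [[0,-7,42],[0,0,0],-1],
    [[0,-7,42],[0,0,0],-1],
    [[0,-7,42],[0,0,0],-1],
    [[0,-7,42],[0,0,0],-1],
    [[0,-7,42],[0,0,0],-1]
  ]
}}

```text
time_s: 7.2
eef_pos: [0.4557, -0.03, 0.2138]
eef_rot: [0.579, 0.607, 0.345, -0.421]
force: [1.0, -0.1, -1.5]
finger_gap: 0.0132
```

{"api": "arm_command", "payload": {
  "deltas": [
    [[0,-7,42],[0,0,0],-1],
    [[0,-7,42],[0,0,0],-1],
    [[0,0,0],[0,0,0],-1],
    [[0,0,0],[0,0,0],-1]
  ]
}}

```text
time_s: 7.6
eef_pos: [0.4415, -0.0868, 0.2104]
eef_rot: [0.577, 0.608, 0.345, -0.423]
force: [0.3, 0.1, -0.3]
finger_gap: 0.0129
```

```bash
python3 - <<'E'
from t import *
from station import read_camera
for n in ("wrist","scene","top"):
    c=read_camera(n); cv2.imwrite(f"pics/{n}5.png",c["pixels"]); np.savez(f"{n}5.npz",**c)
p,Rt=target(O,A,.07,.0008); print(p); show(p,Rt)
E
```

```text
[ 0.44386074 -0.15104835  0.14509251]
t 7.75 pos [ 0.4433 -0.0834  0.2115] gap 0.0133 F [ 0.6  0.6 -1.8] q [ 0.62  0.31 -0.65  2.43  1.45  0.24 -1.46]
 rotvec deg [1.81 0.63 5.65]
 shift mm (current axes) [ 65.2 -20.8  65.5]  (final axes) [ 62.2 -25.   66.9]
```

View pics/wrist5.png

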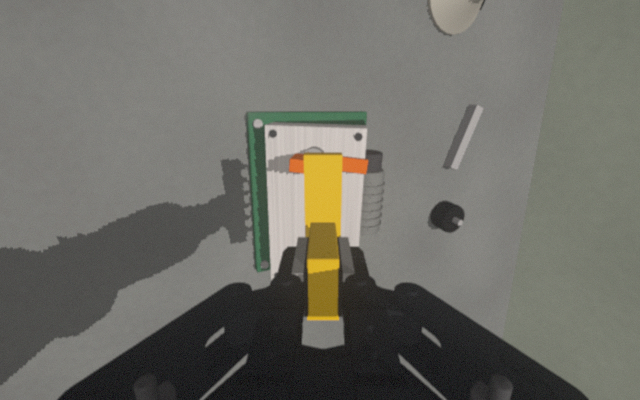

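View pics/scene5.png

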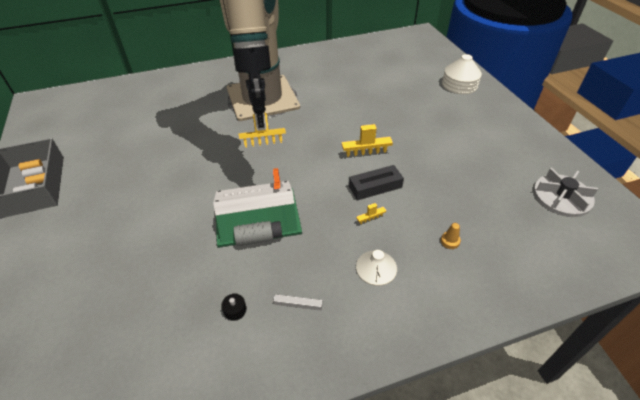

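View pics/top5.png

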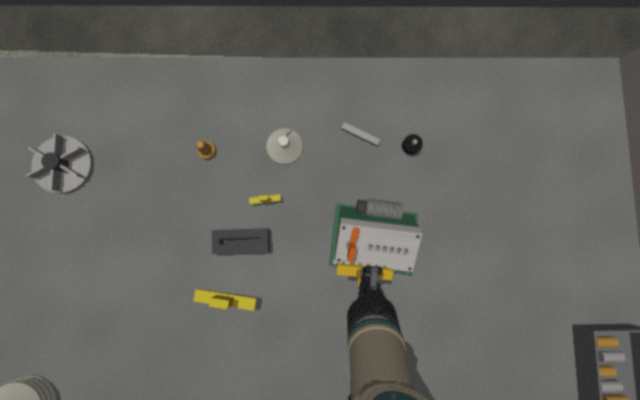

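{"api": "arm_command", "payload": {
  "deltas": [
    [[10,0,35],[0,0,0],-1],
    [[10,0,33],[0,0,0],-1],
    [[20,-8,0],[0,0,0],-1],
    [[20,-10,0],[0,0,0],-1],
    [[0,0,0],[0.9,0.3,2.8],-1],
    [[0,0,0],[0.9,0.3,2.8],-1],
    [[0,0,0],[0,0,0],-1]
  ]
}}

```text
time_s: 8.45
eef_pos: [0.4524, -0.1634, 0.1525]
eef_rot: [0.579, 0.629, 0.323, -0.406]
force: [-1.1, 1.3, -0.8]
finger_gap: 0.0131
```

```bash
python3 - <<'E'
from t import *
p,Rt=target(O,A,.04,.0008); print(p); show(p,Rt)
E
```

```text
[ 0.4587307  -0.15301922  0.11911176]
t 8.45 pos [ 0.4524 -0.1634  0.1525] gap 0.0131 F [-1.1  1.3 -0.8] q [ 1.15  0.76 -1.24  2.47  1.88  0.7  -1.67]
 rotvec deg [-0.25  0.18  2.26]
 shift mm (current axes) [ 31.8 -11.3 -11.1]  (final axes) [ 31.4 -12.5 -11.1]
```

```bash
cat > kin.py <<'E'
from h import *
import itertools
from scipy.optimize import least_squares
def Rx(a,ax):
    return R.from_rotvec(np.array(ax)*a).as_matrix()
Z=(0,0,1);Y=(0,1,0)
def fk(q,L,s,T):
    # L: d1,a1,d2,e(elbow off),d3,w(offset),d4
    M=np.eye(3);p=np.zeros(3)
    M=Rx(s[0]*q[0],Z); p=M@[L[1],0,L[0]]
    M=M@Rx(q[1],Y)@Rx(s[1]*q[2],Z); p=p+M@[L[3],0,L[2]]
    M=M@Rx(q[3],Y)@Rx(s[2]*q[4],Z); p=p+M@[L[5],0,L[4]]
    M=M@Rx(q[5],Y)@Rx(s[3]*q[6],Z); p=p+M@[L[7],0,L[6]]
    return p,M@T
E
python3 - <<'E'
from kin import *
from station import get_state
s=get_state(); np.savez("s6.npz",q=s["joint_pos"],p=s["eef_pos"],r=s["eef_rot"])
D=[([1.24315398,.62935345,.03841321,1.51838202,-.02700869,.99632173,-.01996788],[.16813912,-.62721152,.23037935],[-.09164603,-.70096201,-.09301119,.70114348],1),
([.49,.31,-.33,1.81,.12,1.04,-.03],[.4691,-.1435,.3222],[-.464,-.534,-.464,.534],.3),
([-.13,.59,-.39,1.89,.32,.73,-.69],[.5097,.1824,.1639],[.506,.493,.506,-.494],.3),
([-.21,.76,-.28,1.96,.43,.48,-.78],[.5083,.1813,.0494],[.507,.494,.506,-.493],.3),
([-.09,.5,-.44,1.82,.27,.88,-.64],[.5077,.1811,.2297],[.507,.495,.506,-.491],.3),
([.62,.31,-.65,2.43,1.45,.24,-1.46],[.4433,-.0834,.2115],[.577,.608,.345,-.423],.3),
(s["joint_pos"],s["eef_pos"],s["eef_rot"],1)]
best=None
for sg in itertools.product((1,-1),repeat=4):
    # tool const rotation from S0
    _,M=fk(D[0][0],np.zeros(8),sg,np.eye(3)); T=M.T@rot(np.array(D[0][2]))
    def res(L):
        o=[]
        for q,p,r,w in D:
            pp,RR=fk(q,L,sg,T); o+=list((pp-p)*w*10); o+=list(R.from_matrix(RR.T@rot(np.array(r))).as_rotvec()*w)
        return np.array(o)
    f=least_squares(res,[.3,0,.35,0,.35,0,.2,0])
    print(sg,f.cost.round(5),f.x.round(4))
    if best is None or f.cost<best[0]: best=(f.cost,sg,T,f.x,res(f.x))
c,sg,T,L,r=best; print(sg,T.round(3)); print(r.reshape(-1,6).round(3)); np.savez("kin.npz",sg=sg,T=T,L=L)
E
```

```text
(1, 1, 1, 1) 22.38208 [ 2.117   0.4655 -0.7438 -0.189  -0.7651 -0.8948  2.6239  0.093 ]
(1, 1, 1, -1) 16.02226 [ 0.2438  0.3214 -0.2112 -0.1884 -0.3719 -0.7373  0.8442  0.5188]
(1, 1, -1, 1) 13.72155 [ 0.9654 -0.5443 -1.5861  2.4848 -2.0372 -0.8302 -0.1224 -0.2443]
(1, 1, -1, -1) 14.65268 [ 1.0783 -0.1162 -1.2891  2.2606 -1.3753 -0.5665 -0.2431  0.5846]
(1, -1, 1, 1) 20.88898 [ 1.0186  0.804  -1.3461 -0.0279 -0.8548 -0.6455  0.678   0.0477]
(1, -1, 1, -1) 23.14266 [ 0.8588  0.5001 -1.3402  0.469  -1.3482 -0.7707  0.6344 -0.1918]
(1, -1, -1, 1) 22.91815 [-0.0555  0.8881 -1.1574  0.1131 -1.2194 -0.7153  0.0723  0.0298]
(1, -1, -1, -1) 17.14366 [ 0.3984  1.2286 -1.4149  0.9207 -1.3208 -0.6445 -0.1671  0.7829]
(-1, 1, 1, 1) 3.15413 [-0.6567  0.4978  0.0489 -0.2096  0.1836  0.0994 -0.9214 -0.1694]
(-1, 1, 1, -1) 1.8941 [-1.0182  0.5453  0.12   -0.0104  0.258   0.1567 -1.4301  0.1238]
(-1, 1, -1, 1) 3.46087 [-0.0261  0.5066  0.2635 -0.3911  0.1443  0.0063  0.0782 -0.1742]
(-1, 1, -1, -1) 4.43522 [ 0.0799  0.8004  0.3898 -0.6658  0.607   0.1651  0.0416  0.2699]
(-1, -1, 1, 1) 1.43763 [-0.0006 -0.0556  0.5279  0.2945  0.1667 -0.0563 -0.0012  0.0222]
(-1, -1, 1, -1) 3.76815 [ 0.0386  0.0059  0.5079  0.1648  0.2685 -0.0364  0.0188  0.0404]
(-1, -1, -1, 1) 5.10776 [ 0.2673  0.0122  0.5776 -0.0229  0.4141  0.0189  0.2765  0.0202]
(-1, -1, -1, -1) 0.0445 [ 0.325   0.0033  0.5668 -0.0581  0.4022  0.0093  0.3605 -0.0302]
(-1, -1, -1, -1) [[ 0. -1.  0.]
 [ 0. -0. -1.]
 [ 1.  0.  0.]]
[[ 0.273  0.058 -0.007 -0.     0.     0.   ]
 [ 0.003  0.069 -0.038 -0.001  0.001 -0.   ]
 [-0.031 -0.002 -0.019 -0.004  0.     0.002]
 [-0.017  0.01   0.009 -0.001  0.001  0.001]
 [-0.017  0.001 -0.018 -0.003  0.001  0.001]
 [-0.012  0.03  -0.014  0.003 -0.001 -0.001]
 [-0.003 -0.004  0.031 -0.    -0.     0.   ]]
```

```bash
cat > kin.py <<'E'
from h import *
from scipy.optimize import least_squares
def rz(a): c,s=np.cos(a),np.sin(a); return np.array([[c,-s,0],[s,c,0],[0,0,1.]])
def ry(a): c,s=np.cos(a),np.sin(a); return np.array([[c,0,s],[0,1,0],[-s,0,c]])
T0=np.array([[0,-1,0],[0,0,-1],[1,0,0.]])
def fk(q,L):
    # base(x,y,z const b), after j1.. offsets
    L=np.asarray(L)
    M=rz(-q[0]); p=np.array([0,0,L[0]])+M@[L[1],L[2],0]
    M=M@ry(q[1]); p=p+M@[L[3],0,0]; M=M@rz(-q[2]); p=p+M@[L[4],L[5],L[6]]
    M=M@ry(q[3]); p=p+M@[L[7],0,0]; M=M@rz(-q[4]); p=p+M@[L[8],L[9],L[10]]
    M=M@ry(q[5])@rz(-q[6]); p=p+M@[0,0,L[11]]
    return p,M@T0
NL=12
E
python3 - <<'E'
from kin import *
s=np.load("s6.npz")
D=[([1.24315398,.62935345,.03841321,1.51838202,-.02700869,.99632173,-.01996788],[.16813912,-.62721152,.23037935],1),
([.49,.31,-.33,1.81,.12,1.04,-.03],[.4691,-.1435,.3222],.3),
([-.13,.59,-.39,1.89,.32,.73,-.69],[.5097,.1824,.1639],.3),
([-.21,.76,-.28,1.96,.43,.48,-.78],[.5083,.1813,.0494],.3),
([-.09,.5,-.44,1.82,.27,.88,-.64],[.5077,.1811,.2297],.3),
([.62,.31,-.65,2.43,1.45,.24,-1.46],[.4433,-.0834,.2115],.3),
(s["q"],s["p"],1)]
def res(L):
    return np.r_[np.concatenate([(fk(q,L)[0]-p)*w*1000 for q,p,w in D]), (L-L0)*3]
L0=np.zeros(NL); L0[[0,6,10,11]]=.33,.45,.45,.3
f=least_squares(res,L0); print(f.x.round(4)); print(res(f.x)[:21].reshape(-1,3).round(1))
E
```

```text
[ 0.3271  0.0033 -0.013  -0.0102  0.0151 -0.0206  0.5561 -0.002  -0.001
  0.0058  0.3735  0.3429]
[[ 0.   0.  -0.1]
 [ 0.4 -0.2  0.6]
 [-0.8 -0.4 -0.6]
 [ 0.3  0.2  0.2]
 [ 0.3 -0.2  0.3]
 [-0.2  0.2 -0.4]
 [ 0.1 -0.   0.1]]
```

```bash
cat >> kin.py <<'E'
L=np.array([0.3271,0.0033,-0.013,-0.0102,0.0151,-0.0206,0.5561,-0.002,-0.001,0.0058,0.3735,0.3429])
lo=np.array([-3.06,-.37,-1.25,.18,-1.1,.23,-2.94]);hi=np.array([3.06,2.12,1.32,2.47,4.24,1.98,2.94])
def ik(p,Rt,q0,reg=0.0,marg=.03):
    def r(q):
        pp,RR=fk(q,L); return np.r_[(pp-p)*10,R.from_matrix(RR.T@Rt).as_rotvec()*3,reg*(q-q0)]
    f=least_squares(r,np.clip(q0,lo+marg+.001,hi-marg-.001),bounds=(lo+marg,hi-marg)); return f.x,np.linalg.norm(r(f.x)[:6])
E
python3 - <<'E'
from kin import *
from t import target,O,A,frame
rng=np.random.default_rng(0)
n=np.array([-.5*np.cos(A),-.5*np.sin(A),.866025]); ex=np.array([.866025*np.cos(A),.866025*np.sin(A),.5]); ey=np.cross(n,ex)
ps={}
for h in (0,.04,.08):
  for sg in (1,-1): ps[f"comb h{h} s{sg}"]=(O+n*(.0144+h),frame(-n,sg*ex))
for ang in (0,.8,1.6):
  for sg in (1,-1):
    yt=np.cos(ang)*ey+np.sin(ang)*ex
    ps[f"cam {ang} s{sg}"]=(O+.084*ey+n*.0193,frame(-n,sg*yt))
for k,(p,Rt) in ps.items():
    sol=[]
    for i in range(60):
        q,e=ik(p,Rt,rng.uniform(lo,hi))
        if e<1e-3: sol.append((min((np.minimum(q-lo,hi-q)).min(),9),q))
    sol.sort(key=lambda t:-t[0]); print(k,len(sol))
    seen=[]
    for m,q in sol:
        if all(abs(q-s).max()>.5 for s in seen): seen.append(q); print("   ",round(m,2),q.round(2))
        if len(seen)>=4: break
E
```

```text
comb h0 s1 0
comb h0 s-1 0
comb h0.04 s1 0
comb h0.04 s-1 0
comb h0.08 s1 0
comb h0.08 s-1 0
cam 0 s1 0
cam 0 s-1 0
cam 0.8 s1 0
cam 0.8 s-1 0
cam 1.6 s1 0
cam 1.6 s-1 0
```

```bash
cat >> kin.py <<'E'
def iks(p,Rt,N=80,seed=0,tol=.01,marg=.02):
    rng=np.random.default_rng(seed); out=[]
    for i in range(N):
        q,e=ik(p,Rt,rng.uniform(lo,hi),marg=marg); out.append((e,q))
    return sorted(out,key=lambda t:t[0])
E
python3 - <<'E'
from kin import *
from t import target,O,A,frame,cur
s,p,Rc=cur(); q=np.array(s["joint_pos"]); print(fk(q,L)[0]-p, [iks(p,Rc,40,marg=0.)[i] for i in range(2)])
for h in (0,.04):
  for sg in (1,-1):
    p,Rt=target(O,A,h); 
    if sg<0: Rt=Rt@np.diag([1,-1,-1])
    for e,q in iks(p,Rt,100,marg=0.0)[:4]: 
        pp,RR=fk(q,L); print(h,sg,round(e,4),q.round(2),((pp-p)*1000).round(1),np.degrees(R.from_matrix(RR.T@Rt).as_rotvec()).round(1))
E
```

```text
[ 1.53755084e-04 -7.38406517e-05  3.93047941e-05] [(np.float64(1.365291786818249e-15), array([ 0.95124134,  0.57437597, -0.8588541 ,  2.46921939,  2.15442469,
        0.42827725, -1.95542885])), (np.float64(2.1989278474673818e-15), array([ 1.03153717,  0.6248451 , -0.99094706,  2.46781926,  2.0392082 ,
        0.50590416, -1.83692261]))]
0 1 0.0705 [ 1.04  0.99 -1.19  2.47  2.1   0.91 -1.81] [ 4.3 -1.8  0.8] [ 0.  -0.3  1. ]
0 1 0.0705 [ 1.04  0.99 -1.19  2.47  2.1   0.91 -1.81] [ 4.3 -1.8  0.8] [-0.  -0.3  1. ]
0 1 0.0705 [ 1.04  0.99 -1.19  2.47  2.1   0.91 -1.81] [ 4.3 -1.8  0.8] [-0.  -0.3  1. ]
0 1 0.0705 [ 1.04  0.99 -1.19  2.47  2.1   0.91 -1.81] [ 4.3 -1.8  0.8] [ 0.  -0.3  1. ]
0 -1 0.0705 [ 1.04  0.99 -1.19  2.47  2.1   0.91  1.33] [ 4.3 -1.8  0.8] [-0.   0.3 -1. ]
0 -1 0.0705 [ 1.04  0.99 -1.19  2.47  2.1   0.91  1.33] [ 4.3 -1.8  0.8] [-0.   0.3 -1. ]
0 -1 0.0705 [ 1.04  0.99 -1.19  2.47  2.1   0.91  1.33] [ 4.3 -1.8  0.8] [-0.   0.3 -1. ]
0 -1 0.0705 [ 1.04  0.99 -1.19  2.47  2.1   0.91  1.33] [ 4.3 -1.8  0.8] [-0.   0.3 -1. ]
0.04 1 0.1425 [ 1.07  0.83 -1.17  2.47  2.01  0.75 -1.78] [ 8.2 -3.7  2.7] [-0.  -0.6  2. ]
0.04 1 0.1425 [ 1.07  0.83 -1.17  2.47  2.01  0.75 -1.78] [ 8.2 -3.7  2.7] [-0.  -0.6  2. ]
0.04 1 0.1425 [ 1.07  0.83 -1.17  2.47  2.01  0.75 -1.78] [ 8.2 -3.7  2.7] [ 0.  -0.6  2. ]
0.04 1 0.1425 [ 1.07  0.83 -1.17  2.47  2.01  0.75 -1.78] [ 8.2 -3.7  2.7] [-0.  -0.6  2. ]
0.04 -1 0.1425 [ 1.07  0.83 -1.17  2.47  2.01  0.75  1.36] [ 8.2 -3.7  2.7] [-0.   0.6 -2. ]
0.04 -1 0.1425 [ 1.07  0.83 -1.17  2.47  2.01  0.75  1.36] [ 8.2 -3.7  2.7] [ 0.   0.6 -2. ]
0.04 -1 0.1425 [ 1.07  0.83 -1.17  2.47  2.01  0.75  1.36] [ 8.2 -3.7  2.7] [-0.   0.6 -2. ]
0.04 -1 0.1425 [ 1.07  0.83 -1.17  2.47  2.01  0.75  1.36] [ 8.2 -3.7  2.7] [ 0.   0.6 -2. ]
```

The straight-on tool pose at the plate runs into the elbow limit. A regrasp across the tab's 30 mm width, leaning about comb y, would keep the tool almost vertical there. I'll check reach for that, and for turning the cam.

```bash
cat >> t.py <<'E'
def leaned(o,ex,ey,n,lean,h,tipz=.033,side=1,offy=0.,offx=0.):
    """tool y=side*ey, leaned by lean(deg) so tool axis=-(cos n + sin ex); grasp point at comb (offx,offy,tipz+h)"""
    l=np.radians(lean); xt=-(np.cos(l)*n+np.sin(l)*ex); Rt=frame(xt,side*ey)
    return o+n*(tipz+h)+ey*offy+ex*offx+xt*.0187, Rt
def pf(a=A):
    n=np.array([-.5*np.cos(a),-.5*np.sin(a),.866025]); ex=np.array([.866025*np.cos(a),.866025*np.sin(a),.5]); return ex,np.cross(n,ex),n
def tf(a=np.radians(1.48)):
    ex=np.array([np.cos(a),np.sin(a),0]); n=np.array([0,0,1.]); return ex,np.cross(n,ex),n
OT=np.array([.5085,.1823,.035])
E
python3 - <<'E'
from kin import *
from t import *
for lean in (20,28):
  for nm,o,f in (("trough",OT,tf()),("plate",O,pf())):
    for h in (0,.05):
     for side in (1,-1):
      p,Rt=leaned(o,*f,lean,h,side=side)
      S=[(np.minimum(q-lo,hi-q).min(),q) for e,q in iks(p,Rt,40) if e<2e-3]
      S.sort(key=lambda t:-t[0]); print(lean,nm,h,side,len(S),[ (round(m,2),q.round(2)) for m,q in S[:1]])
E
```

```text
20 trough 0 1 21 [(np.float64(0.75), array([-0.05,  0.93, -0.49,  1.65,  0.31,  0.98,  0.96]))]
20 trough 0 -1 19 [(np.float64(0.74), array([-0.03,  0.93, -0.51,  1.65,  0.33,  0.99, -2.2 ]))]
20 trough 0.05 1 20 [(np.float64(0.8), array([-0.16,  0.82, -0.29,  1.64,  0.1 ,  1.03,  1.13]))]
20 trough 0.05 -1 19 [(np.float64(0.8), array([-0.15,  0.82, -0.31,  1.64,  0.12,  1.03, -2.02]))]
20 plate 0 1 20 [(np.float64(0.26), array([ 0.79,  0.73, -0.76,  2.21,  1.26,  0.49,  0.48]))]
20 plate 0 -1 11 [(np.float64(0.25), array([ 0.83,  0.76, -0.82,  2.21,  1.29,  0.54, -2.69]))]
20 plate 0.05 1 20 [(np.float64(0.23), array([ 0.87,  0.64, -0.85,  2.24,  1.11,  0.52,  0.61]))]
20 plate 0.05 -1 19 [(np.float64(0.23), array([ 0.96,  0.7 , -1.  ,  2.24,  1.18,  0.62, -2.61]))]
28 trough 0 1 20 [(np.float64(0.86), array([-0.27,  0.94, -0.07,  1.54, -0.09,  1.12,  1.32]))]
28 trough 0 -1 19 [(np.float64(0.86), array([-0.24,  0.95, -0.14,  1.54, -0.04,  1.12, -1.86]))]
28 trough 0.05 1 20 [(np.float64(0.78), array([-0.27,  0.88, -0.08,  1.53, -0.09,  1.2 ,  1.31]))]
28 trough 0.05 -1 19 [(np.float64(0.78), array([-0.24,  0.88, -0.14,  1.53, -0.05,  1.2 , -1.87]))]
28 plate 0 1 21 [(np.float64(0.38), array([ 0.8 ,  0.79, -0.83,  2.09,  0.98,  0.67,  0.74]))]
28 plate 0 -1 19 [(np.float64(0.38), array([ 0.79,  0.78, -0.8 ,  2.09,  0.97,  0.66, -2.38]))]
28 plate 0.05 1 19 [(np.float64(0.34), array([ 0.86,  0.68, -0.87,  2.13,  0.86,  0.69,  0.84]))]
28 plate 0.05 -1 19 [(np.float64(0.31), array([ 0.66,  0.59, -0.56,  2.13,  0.61,  0.54, -2.05]))]
```

{"api": "arm_command", "payload": {
  "deltas": [
    [[-25,25,0],[0,0,0],-1],
    [[-25,25,0],[0,0,0],-1],
    [[-10,10,-25],[0,0,0],-1],
    [[0,5,-40],[0,0,0],-1],
    [[0,5,-40],[0,0,0],-1],
    [[0,5,-40],[0,0,0],-1],
    [[0,0,0],[0,0,0],-1]
  ]
}}

```text
time_s: 9.15
eef_pos: [0.5132, -0.0097, 0.247]
eef_rot: [0.586, 0.627, 0.328, -0.394]
force: [0.9, 0.7, -1.5]
finger_gap: 0.0132
```

```bash
python3 - <<'E'
from t import *
ex,ey,n=tf(); show([.5083,.1813,.2297],frame([0,0,-1],ex))
E
```

```text
t 9.15 pos [ 0.5132 -0.0097  0.247 ] gap 0.0132 F [ 0.9  0.7 -1.5] q [ 0.78  0.48 -1.22  2.3   1.41  0.64 -1.59]
 rotvec deg [ -7.65   1.82 -28.52]
 shift mm (current axes) [   3.2  -31.1 -189.3]  (final axes) [ 1.730e+01  1.000e-01 -1.911e+02]
```

{"api": "arm_command", "payload": {
  "deltas": [
    [[0,0,0],[-1.9,0.45,-7.1],-1],
    [[0,0,0],[-1.9,0.45,-7.1],-1],
    [[0,0,0],[-1.9,0.45,-7.1],-1],
    [[0,0,0],[-1.9,0.45,-7.1],-1],
    [[3,0,-38],[0,0,0],-1],
    [[3,0,-38],[0,0,0],-1],
    [[3,0,-38],[0,0,0],-1],
    [[3,0,-38],[0,0,0],-1],
    [[3,0,-38],[0,0,0],-1],
    [[0,0,0],[0,0,0],-1]
  ]
}}

```text
time_s: 10.15
eef_pos: [0.5163, 0.1735, 0.2254]
eef_rot: [0.522, 0.518, 0.473, -0.486]
force: [-0.6, 0.1, -1.6]
finger_gap: 0.0134
```

```bash
python3 - <<'E'
from t import *
ex,ey,n=tf(); show([.5083,.1813,.090],frame([0,0,-1],ex))
E
```

```text
t 10.15 pos [0.5163 0.1735 0.2254] gap 0.0134 F [-0.6  0.1 -1.6] q [ 0.27  0.66 -1.09  1.87  0.78  1.02 -1.16]
 rotvec deg [-2.05  1.02 -4.64]
 shift mm (current axes) [134.1 -19.  -10. ]  (final axes) [135.4  -7.8  -8. ]
```

{"api": "arm_command", "payload": {
  "deltas": [
    [[0,0,0],[-2.05,1.0,-4.65],-1],
    [[0,0,0],[0,0,0],-1],
    [[40,-7.8,-8],[0,0,0],-1],
    [[40,0,0],[0,0,0],-1],
    [[40,0,0],[0,0,0],-1],
    [[0,0,0],[0,0,0],-1],
    [[0,0,0],[0,0,0],-1]
  ]
}}

```text
time_s: 10.85
eef_pos: [0.5094, 0.1717, 0.1052]
eef_rot: [0.504, 0.495, 0.502, -0.499]
force: [-0.7, -0.4, -1.0]
finger_gap: 0.0127
```

```bash
python3 - <<'E'
from t import *
ex,ey,n=tf(); show([.5083,.1813,.0497],frame([0,0,-1],ex))
E
```

```text
t 10.85 pos [0.5094 0.1717 0.1052] gap 0.0127 F [-0.7 -0.4 -1. ] q [ 0.2   0.85 -0.96  1.93  0.92  0.89 -1.23]
 rotvec deg [-0.72  0.33  0.11]
 shift mm (current axes) [55.4 -0.9 -9.9]  (final axes) [55.5 -0.9 -9.6]
```

{"api": "arm_command", "payload": {
  "deltas": [
    [[0,-0.9,-9.6],[-0.7,0.3,0.1],-1],
    [[0,0,0],[0,0,0],-1],
    [[0,0,0],[0,0,0],-1]
  ]
}}

```text
time_s: 11.15
eef_pos: [0.5095, 0.1814, 0.106]
eef_rot: [0.507, 0.494, 0.506, -0.493]
force: [-0.7, -0.5, -1.9]
finger_gap: 0.0132
```

```bash
python3 - <<'E'
from t import *
ex,ey,n=tf(); show([.5083,.1813,.0497],frame([0,0,-1],ex))
E
```

```text
t 11.15 pos [0.5095 0.1814 0.106 ] gap 0.0132 F [-0.7 -0.5 -1.9] q [ 0.19  0.85 -0.97  1.92  0.92  0.89 -1.23]
 rotvec deg [-0.06 -0.01 -0.13]
 shift mm (current axes) [56.3 -1.4  0.1]  (final axes) [56.3 -1.2  0.1]
```

{"api": "arm_command", "payload": {
  "deltas": [
    [[14,-1.3,0],[0,0,0],-1],
    [[15,0,0],[0,0,0],-1],
    [[6,0,0],[0,0,0],-1],
    [[6,0,0],[0,0,0],-1],
    [[5,0,0],[0,0,0],-1],
    [[5,0,0],[0,0,0],-1],
    [[4,0,0],[0,0,0],-1],
    [[0,0,0],[0,0,0],-1]
  ]
}}

```text
time_s: 11.95
eef_pos: [0.5081, 0.1802, 0.0494]
eef_rot: [0.506, 0.494, 0.505, -0.494]
force: [0.6, -2.0, 7.3]
finger_gap: 0.0133
```

```bash
python3 - <<'E'
from t import *
ex,ey,n=tf(); show([.5083,.1813,.0497],frame([0,0,-1],ex))
E
```

```text
t 11.95 pos [0.5081 0.1802 0.0494] gap 0.0133 F [ 0.6 -2.   7.3] q [ 0.15  0.92 -0.89  1.95  1.03  0.81 -1.32]
 rotvec deg [-0.11  0.07 -0.03]
 shift mm (current axes) [-0.3  0.2 -1.1]  (final axes) [-0.3  0.2 -1.1]
```

{"api": "arm_command", "payload": {
  "deltas": [
    [[0,0,0],[0,0,0],1],
    [[0,0,0],[0,0,0],1],
    [[0,0,0],[0,0,0],1],
    [[0,0,0],[0,0,0],1],
    [[-40,0,0],[0,0,0],1],
    [[-40,0,0],[0,0,0],1],
    [[-40,0,0],[0,0,0],1],
    [[-30,0,0],[0,0,0],1],
    [[0,0,0],[0,0,0],1]
  ]
}}

```text
time_s: 12.85
eef_pos: [0.5094, 0.1824, 0.2034]
eef_rot: [0.507, 0.496, 0.505, -0.492]
force: [0.1, 0.7, -0.3]
finger_gap: 0.0856
```

```bash
python3 - <<'E'
from t import *
from m import rect,yel
from station import read_camera
c=read_camera("wrist"); cv2.imwrite("pics/wrist6.png",c["pixels"]); np.savez("wrist6.npz",**c)
m=yel(c,(290,100,70,150),(20,120,60)); ys,xs=np.where(m>0); uv=np.c_[xs,ys]
P=depthpts(c,uv); b=(abs(P[:,2]-.043)<.006); print("back",rect(onz(c,uv[b],.043)), P[b].mean(0), b.sum())
p,Rt=leaned(np.array([.5082,.181,.035]),*tf(),30,.08,tipz=.036); print(p); show(p,Rt)
E
```

```text
back (506.5, 180.2, 104.2, 19.5, -88.24) [0.50667306 0.18805137 0.0435491 ] 1180
[0.49885312 0.18075851 0.13480532]
t 12.9 pos [0.5085 0.1811 0.2012] gap 0.0855 F [-0.3  0.1  0.2] q [ 0.26  0.73 -1.08  1.84  0.75  1.04 -1.11]
 rotvec deg [-87.83  23.63 -23.69]
 shift mm (current axes) [66.3 -9.8  0.1]  (final axes) [62.3 -0.1 24.9]
```

View pics/wrist6.png

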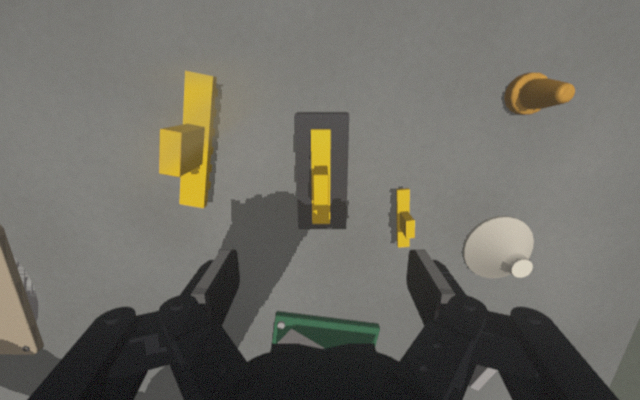

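{"api": "arm_command", "payload": {
  "deltas": [
    [[0,0,0],[-7.3,2,-2],1],
    [[0,0,0],[-7.3,2,-2],1],
    [[0,0,0],[-7.3,2,-2],1],
    [[0,0,0],[-7.3,2,-2],1],
    [[0,0,0],[-7.3,2,-2],1],
    [[0,0,0],[-7.3,2,-2],1],
    [[0,0,0],[-7.3,2,-2],1],
    [[0,0,0],[-7.3,2,-2],1],
    [[0,0,0],[-7.3,2,-2],1],
    [[0,0,0],[-7.3,2,-2],1]
  ]
}}

```text
time_s: 13.9
eef_pos: [0.5071, 0.1797, 0.1975]
eef_rot: [0.52, 0.081, 0.846, -0.087]
force: [-0.4, -0.5, -0.3]
finger_gap: 0.0857
```

{"api": "arm_command", "payload": {
  "deltas": [
    [[0,0,0],[-7.3,2,-2],1],
    [[0,0,0],[-7.3,2,-2],1],
    [[0,0,0],[0,0,0],1]
  ]
}}

```text
time_s: 14.2
eef_pos: [0.5069, 0.1813, 0.1969]
eef_rot: [0.493, -0.011, 0.87, 0.005]
force: [0.5, 0.8, -0.4]
finger_gap: 0.0854
```

```bash
python3 - <<'E'
from t import *
p,Rt=leaned(np.array([.5082,.181,.035]),*tf(),30,.08,tipz=.036); print(p); show(p,Rt)
E
```

```text
[0.49885312 0.18075851 0.13480532]
t 14.2 pos [0.5069 0.1813 0.1969] gap 0.0854 F [ 0.5  0.8 -0.4] q [ 0.23  1.09 -1.22  1.38  0.58  1.67  0.61]
 rotvec deg [-0.1  -0.86  0.06]
 shift mm (current axes) [57.5 -0.2 24.9]  (final axes) [57.8 -0.3 24. ]
```

{"api": "arm_command", "payload": {
  "deltas": [
    [[28,0,12],[0,-0.8,0],1],
    [[29,0,12],[0,0,0],1],
    [[0,0,0],[0,0,0],1],
    [[0,0,0],[0,0,0],1]
  ]
}}

```text
time_s: 14.6
eef_pos: [0.4991, 0.1801, 0.1382]
eef_rot: [0.501, -0.01, 0.866, 0.005]
force: [0.1, 0.5, 0.2]
finger_gap: 0.0856
```

```bash
python3 - <<'E'
from t import *
from m import rect
from station import read_camera
c=read_camera("wrist"); cv2.imwrite("pics/wrist7.png",c["pixels"]); np.savez("wrist7.npz",**c)
p,Rt=leaned(np.array([.5082,.181,.035]),*tf(),30,.0,tipz=.036); print(p); show(p,Rt)
m=cv2.inRange(cv2.cvtColor(c["pixels"],cv2.COLOR_BGR2HSV),(20,120,40),(33,255,255))
ys,xs=np.where(m>0); uv=np.c_[xs,ys]; P=depthpts(c,uv); 
k=(abs(P[:,2]-.043)<.005)&(abs(P[:,0]-.508)<.03); print("back",rect(onz(c,uv[k],.043)))
k=(P[:,2]>.079)&(abs(P[:,0]-.508)<.03);print("tab",k.sum(),rect(onz(c,uv[k],.083)) if k.sum()>5 else 0)
E
```

```text
[0.49885312 0.18075851 0.05480532]
t 14.65 pos [0.4997 0.1806 0.1391] gap 0.0856 F [-0.3 -0.4 -0.1] q [ 0.23  1.15 -1.19  1.46  0.64  1.56  0.59]
 rotvec deg [-0.22  0.18 -0.08]
 shift mm (current axes) [73.6  0.2 41.2]  (final axes) [73.5  0.2 41.4]
back (506.9, 179.9, 104.3, 19.8, -88.08)
tab 862 (437.3, 186.4, 159.1, 93.9, -31.92)
```

View pics/wrist7.png

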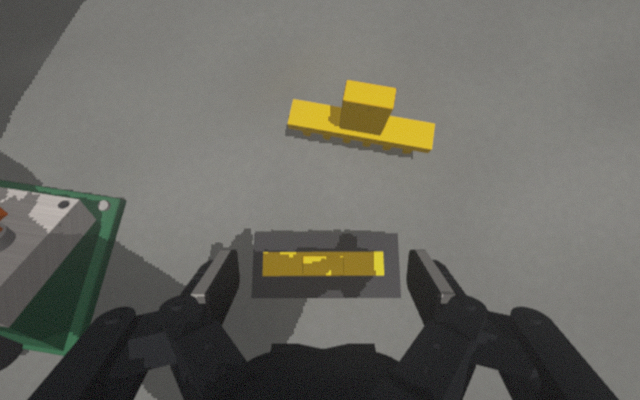

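{"api": "arm_command", "payload": {
  "deltas": [
    [[0,0.2,10.4],[0,0,0],1],
    [[18,0,10],[0,0,0],1],
    [[18,0,10],[0,0,0],1],
    [[18,0,10],[0,0,0],1],
    [[19,0,1],[0,0,0],1],
    [[0,0,0],[0,0,0],1],
    [[0,0,0],[0,0,0],1]
  ]
}}

```text
time_s: 15.35
eef_pos: [0.4986, 0.1804, 0.0535]
eef_rot: [0.5, -0.01, 0.866, 0.006]
force: [0.5, -0.5, -0.7]
finger_gap: 0.0851
```

```bash
python3 - <<'E'
from t import *
p,Rt=leaned(np.array([.5082,.181,.035]),*tf(),30,.0,tipz=.036); print(p); show(p,Rt)
E
```

```text
[0.49885312 0.18075851 0.05480532]
t 15.35 pos [0.4986 0.1804 0.0535] gap 0.0851 F [ 0.5 -0.5 -0.7] q [ 0.22  1.25 -1.13  1.49  0.72  1.46  0.59]
 rotvec deg [-0.13  0.06 -0.01]
 shift mm (current axes) [-1.2  0.3 -0.5]  (final axes) [-1.2  0.3 -0.5]
```

Close on the tab.

{"api": "arm_command", "payload": {
  "deltas": [
    [[-0.8,0,0],[0,0,0],-1],
    [[0,0,0],[0,0,0],-1],
    [[0,0,0],[0,0,0],-1],
    [[0,0,0],[0,0,0],-1],
    [[0,0,0],[0,0,0],-1],
    [[0,0,0],[0,0,0],-1]
  ],
  "grip_force": 90
}}

```text
time_s: 15.95
eef_pos: [0.5001, 0.1805, 0.0557]
eef_rot: [0.502, -0.01, 0.865, 0.005]
force: [2.1, -0.4, 5.9]
finger_gap: 0.0284
```

```bash
python3 - <<'E'
from t import *
p,Rt=leaned(np.array([.5082,.181,.035]),*tf(),30,.0,tipz=.036); print(p); show(p,Rt)
from station import read_camera
c=read_camera("wrist"); cv2.imwrite("pics/wrist8.png",c["pixels"]); np.savez("wrist8.npz",**c)
E
```

```text
[0.49885312 0.18075851 0.05480532]
t 15.95 pos [0.5001 0.1805 0.0557] gap 0.0284 F [ 2.1 -0.4  5.9] q [ 0.22  1.25 -1.14  1.48  0.72  1.46  0.59]
 rotvec deg [-0.17  0.22 -0.04]
 shift mm (current axes) [ 1.4  0.2 -0.7]  (final axes) [ 1.4  0.3 -0.6]
```

View pics/wrist8.png

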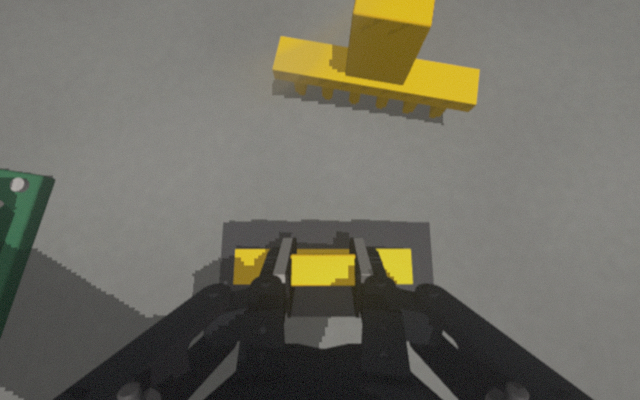

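```bash
cat >> t.py <<'E'
def grasprel():
    d=np.load("grasp.npz"); return d["t"],d["Q"]
def fromcomb(po,ex,ey,n):
    """tool pose that puts comb origin at po with axes"""
    t,Q=grasprel(); C=np.c_[ex,ey,n]; Rt=C@Q.T; return po-Rt@t, Rt
def combpose():
    t,Q=grasprel(); s,p,Rc=cur(); return p+Rc@t, Rc@Q
E
python3 - <<'E'
from t import *
s,p,Rc=cur(); ex,ey,n=tf()
o=np.array([.5082,p[1]+.0003,.035]); 
t=Rc.T@(o-p); Q=Rc.T@np.c_[ex,ey,n]; print(t*1000,Q.round(3)); t[1]=0
np.savez("grasp.npz",t=t,Q=Q)
E
```

```text
[13.92681433  0.13126926 17.26376981] [[-0.497  0.001 -0.868]
 [ 0.003  1.    -0.001]
 [ 0.868 -0.003 -0.497]]
```

{"api": "arm_command", "payload": {
  "deltas": [
    [[-9,0,-5],[0,0,0],-1],
    [[-17,0,-10],[0,0,0],-1],
    [[-26,0,-15],[0,0,0],-1],
    [[-35,0,-20],[0,0,0],-1],
    [[-35,0,-20],[0,0,0],-1],
    [[-35,0,-20],[0,0,0],-1],
    [[0,0,0],[0,0,0],-1],
    [[0,0,0],[0,0,0],-1]
  ]
}}

```text
time_s: 16.8
eef_pos: [0.4994, 0.181, 0.2375]
eef_rot: [0.502, -0.011, 0.865, 0.006]
force: [0.8, -0.5, -2.8]
finger_gap: 0.0285
```

```bash
python3 - <<'E'
from t import *
from station import read_camera
c=read_camera("wrist"); cv2.imwrite("pics/wrist9.png",c["pixels"]); np.savez("wrist9.npz",**c)
print(combpose())
ex,ey,n=pf(); p,Rt=fromcomb(O+n*.07,ex,ey,n); print(p,Rt.round(3)); show(p,Rt)
from kin import *
for h in (.1,.07,0):
    p,Rt=fromcomb(O+n*h,ex,ey,n); q,e=ik(p,Rt,np.array(get_state()["joint_pos"]),reg=.01); print(h,round(e,4),q.round(2))
E
```

```text
(array([0.50719199, 0.18049721, 0.215444  ]), array([[ 0.99963103, -0.02714338,  0.00101668],
       [ 0.02714199,  0.99963067,  0.00135146],
       [-0.00105299, -0.00132336,  0.99999857]]))
[ 0.43394237 -0.14888685  0.14648303] [[ 0.004  0.134  0.991]
 [ 0.     0.991 -0.134]
 [-1.     0.001  0.004]]
t 16.85 pos [0.4991 0.1803 0.2361] gap 0.0286 F [ 1.4 -0.8 -1.6] q [ 0.23  1.01 -1.19  1.39  0.51  1.67  0.64]
 rotvec deg [  8.86 -29.99   2.52]
 shift mm (current axes) [ 114.7 -327.4  -18.5]  (final axes) [  89.3 -335.1  -20.7]
0.1 0.0001 [ 1.06  0.73 -1.22  2.12  0.88  0.94  0.77]
0.07 0.0001 [ 1.03  0.81 -1.22  2.11  0.98  0.97  0.69]
0 0.0001 [ 0.98  0.99 -1.22  2.06  1.16  1.03  0.58]
```

View pics/wrist9.png

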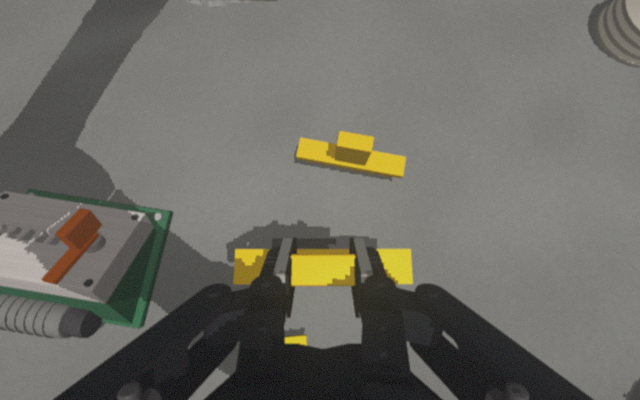

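{"api": "arm_command", "payload": {
  "deltas": [
    [[0,0,0],[2.2,-7.5,0.6],-1],
    [[0,0,0],[2.2,-7.5,0.6],-1],
    [[0,0,0],[2.2,-7.5,0.6],-1],
    [[0,0,0],[2.2,-7.5,0.6],-1],
    [[0,-40,-2],[0,0,0],-1],
    [[0,-40,-2],[0,0,0],-1],
    [[0,-40,-2],[0,0,0],-1],
    [[0,-40,-2],[0,0,0],-1],
    [[0,-40,-2],[0,0,0],-1],
    [[0,-40,-2],[0,0,0],-1]
  ]
}}

```text
time_s: 17.85
eef_pos: [0.4536, -0.0575, 0.2346]
eef_rot: [0.706, 0.047, 0.706, -0.047]
force: [-0.1, -0.3, -1.5]
finger_gap: 0.0285
```

{"api": "arm_command", "payload": {
  "deltas": [
    [[0,-40,-2],[0,0,0],-1],
    [[0,-40,-2],[0,0,0],-1],
    [[0,0,0],[0,0,0],-1],
    [[0,0,0],[0,0,0],-1]
  ]
}}

```text
time_s: 18.25
eef_pos: [0.4395, -0.135, 0.2346]
eef_rot: [0.706, 0.049, 0.705, -0.048]
force: [0.1, 0.7, -0.9]
finger_gap: 0.0283
```

```bash
python3 - <<'E'
from t import *
ex,ey,n=pf(); p,Rt=fromcomb(O+n*.05,ex,ey,n); print(p); show(p,Rt)
E
```

```text
[ 0.44385568 -0.15020077  0.12916253]
t 18.25 pos [ 0.4395 -0.135   0.2346] gap 0.0283 F [ 0.1  0.7 -0.9] q [ 1.03  0.61 -1.21  2.    0.68  1.01  0.93]
 rotvec deg [-0.13 -0.18 -0.04]
 shift mm (current axes) [105.5 -14.6   6.3]  (final axes) [105.5 -14.5   5.9]
```

{"api": "arm_command", "payload": {
  "deltas": [
    [[0,-14.5,6],[-0.1,-0.2,0],-1],
    [[35,0,0],[0,0,0],-1],
    [[35,0,0],[0,0,0],-1],
    [[35,0,0],[0,0,0],-1],
    [[0,0,0],[0,0,0],-1],
    [[0,0,0],[0,0,0],-1]
  ]
}}

```text
time_s: 18.85
eef_pos: [0.4459, -0.1478, 0.1311]
eef_rot: [0.708, 0.046, 0.703, -0.045]
force: [0.3, 0.4, -0.8]
finger_gap: 0.0284
```

```bash
python3 - <<'E'
from t import *
from station import read_camera
ex,ey,n=pf(); p,Rt=fromcomb(O+n*.05,ex,ey,n); show(p,Rt)
for nm in ("wrist","scene","top"):
    c=read_camera(nm); cv2.imwrite(f"pics/{nm}10.png",c["pixels"]); np.savez(f"{nm}10.npz",**c)
    if nm=="wrist": continue
    b=(190,150,160,100) if nm=="scene" else (320,190,130,100)
    cv2.imwrite(f"pics/{nm}10z.png",cv2.resize(c["pixels"][b[1]:b[1]+b[3],b[0]:b[0]+b[2]],None,fx=5,fy=5,interpolation=cv2.INTER_CUBIC))
E
```

```text
t 18.85 pos [ 0.4459 -0.1478  0.1311] gap 0.0284 F [ 0.3  0.4 -0.8] q [ 0.92  0.75 -1.03  2.09  0.91  0.83  0.77]
 rotvec deg [ 0.31  0.14 -0.05]
 shift mm (current axes) [ 1.9 -2.7 -1.7]  (final axes) [ 1.9 -2.7 -1.7]
```

View pics/wrist10.png

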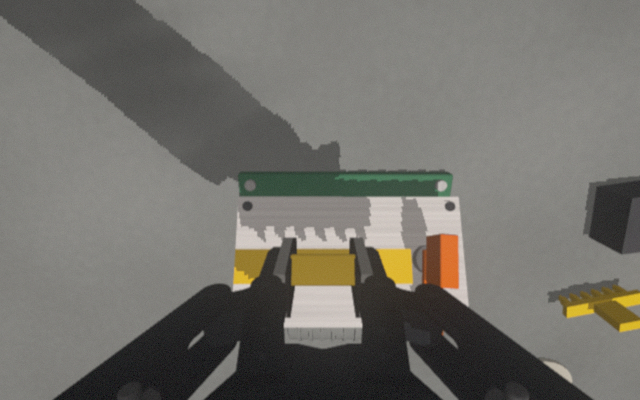

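View pics/scene10z.png

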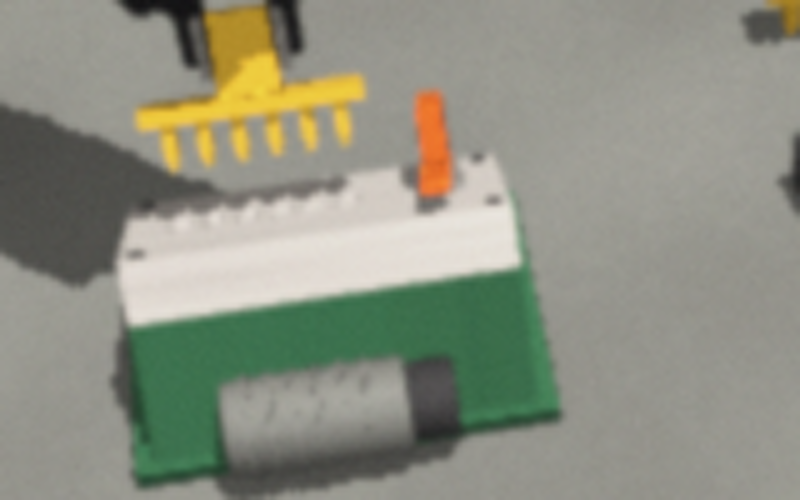

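View pics/top10z.png

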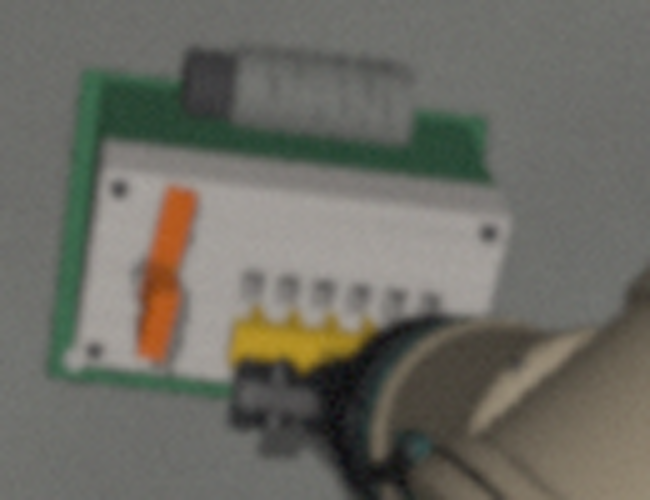

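```bash
python3 - <<'E'
from t import *
from m import loc,A0
o,C=combpose(); ex,ey,n=pf(); d=o-O; L=np.array([d@ex,d@ey,d@n]); print("comb local mm",(L*1000).round(2), "rot", R.from_matrix(np.c_[ex,ey,n].T@C).as_rotvec(degrees=True).round(2))
c=load("top10"); 
tips=np.array([[257,310],[293,315],[332,319],[370,323]])/5.+[320,190]-.4
tp=np.array([o+C@np.array([0,y,-.022]) for y in (.040,.024,.008,-.008)])
print("pred tips px",proj(c,tp).round(1).tolist(),"obs",tips.tolist())
sl=np.array([[254,283],[289,290],[323,292],[360,297],[396,302],[430,305]])/5.+[320,190]-.4
print("slots loc top", loc(c,sl,O).round(1).tolist())
pr=np.array([O+ey*y for y in (.04,.024,.008,-.008,-.024,-.04)]); print("slot pred px",proj(c,pr).round(1).tolist(), sl.tolist())
c=load("scene10")
tips=np.array([[173,168],[207,163],[242,157],[277,151],[312,147],[347,142]])/5.+[190,150]-.4
tp=np.array([o+C@np.array([0,y,-.022]) for y in (-.04,-.024,-.008,.008,.024,.040)])
print("scene pred tips",proj(c,tp).round(1).tolist(),"obs",tips.tolist())
g=c["pixels"][185:206,215:268].max(2).astype(int); print(g[::1,:].tolist()[2:14])
E
```

```text
comb local mm [ 4.38  1.55 51.36] rot [ 0.05 -0.36  0.18]
pred tips px [[370.8, 251.7], [378.1, 252.6], [385.4, 253.4], [392.7, 254.3]] obs [[371.0, 251.6], [378.20000000000005, 252.6], [386.0, 253.4], [393.6, 254.2]]
slots loc top [[1.4, 39.5], [0.0, 23.4], [1.1, 8.1], [0.8, -8.7], [0.4, -25.1], [1.0, -40.4]]
slot pred px [[370.1, 246.7], [377.1, 247.6], [384.2, 248.4], [391.2, 249.3], [398.3, 250.1], [405.3, 251.0]] [[370.40000000000003, 246.2], [377.40000000000003, 247.6], [384.20000000000005, 248.0], [391.6, 249.0], [398.8, 250.0], [405.6, 250.6]]
scene pred tips [[224.5, 182.7], [231.4, 181.7], [238.2, 180.7], [245.1, 179.7], [251.9, 178.7], [258.7, 177.7]] obs [[224.2, 183.2], [231.0, 182.2], [238.0, 181.0], [245.0, 179.79999999999998], [252.0, 179.0], [259.0, 178.0]]
[[78, 81, 80, 80, 80, 78, 81, 79, 79, 79, 78, 80, 79, 80, 82, 79, 84, 103, 129, 139, 144, 146, 146, 142, 144, 139, 137, 133, 132, 128, 124, 121, 123, 121, 120, 119, 118, 118, 125, 136, 126, 117, 126, 154, 190, 206, 211, 210, 213, 212, 212, 212, 212], [80, 79, 79, 81, 80, 77, 80, 81, 79, 82, 79, 80, 82, 83, 85, 87,
[... 2123 characters left out ...]
 211, 209, 208, 208, 210, 209, 210, 208, 207, 207, 209, 210, 212, 211, 213, 213, 214, 215, 217, 219, 221, 221, 223, 224, 225, 227, 228, 228, 229, 228, 228, 229, 229], [192, 208, 210, 210, 210, 208, 209, 211, 210, 209, 212, 212, 211, 209, 210, 209, 209, 210, 207, 208, 208, 209, 208, 207, 207, 209, 210, 211, 212, 213, 215, 218, 218, 219, 220, 224, 225, 225, 227, 226, 227, 227, 227, 227, 228, 229, 229, 229, 229, 229, 229, 228, 228], [199, 209, 209, 211, 211, 211, 209, 211, 209, 208, 209, 209, 208, 208, 207, 209, 207, 207, 208, 208, 211, 211, 213, 213, 215, 215, 218, 220, 222, 224, 227, 225, 228, 227, 227, 228, 228, 228, 228, 229, 227, 229, 229, 228, 228, 228, 227, 227, 228, 227, 227, 228, 226]]
```

{"api": "arm_command", "payload": {
  "deltas": [
    [[0,0,0],[0,0,0],-1],
    [[0,0,0],[0,0,0],-1]
  ]
}}

```text
time_s: 19.2
eef_pos: [0.4462, -0.1499, 0.1317]
eef_rot: [0.709, 0.047, 0.702, -0.047]
force: [-0.4, -0.2, -1.7]
finger_gap: 0.0288
```

```bash
cat >> t.py <<'E'
def combloc():
    o,C=combpose(); ex,ey,n=pf(); d=o-O; print("comb local mm",(np.array([d@ex,d@ey,d@n])*1000).round(2),"rot(plate axes) deg", R.from_matrix(np.c_[ex,ey,n].T@C).as_rotvec(degrees=True).round(2))
E
python3 - <<'E'
from t import *
combloc()
ex,ey,n=pf(); p,Rt=fromcomb(O+n*.03+ex*.0005,ex,ey,n); show(p,Rt)
E
```

```text
comb local mm [ 3.38  0.62 51.1 ] rot(plate axes) deg [-0.01 -0.29  0.14]
t 19.2 pos [ 0.4462 -0.1499  0.1317] gap 0.0288 F [-0.4 -0.2 -1.7] q [ 0.93  0.75 -1.03  2.09  0.91  0.83  0.77]
 rotvec deg [0.11 0.29 0.08]
 shift mm (current axes) [19.7 -0.6  7.9]  (final axes) [19.7 -0.6  8. ]
```

{"api": "arm_command", "payload": {
  "deltas": [
    [[10,-0.6,4],[0.1,0.3,0.1],-1],
    [[9.7,0,4],[0,0,0],-1],
    [[0,0,0],[0,0,0],-1],
    [[0,0,0],[0,0,0],-1]
  ]
}}

```text
time_s: 19.6
eef_pos: [0.4535, -0.151, 0.1106]
eef_rot: [0.706, 0.048, 0.705, -0.046]
force: [-0.0, 0.2, -0.7]
finger_gap: 0.0284
```

```bash
python3 - <<'E'
from t import *
from station import read_camera
for i in range(4):
    c=read_camera("scene"); combloc()
cv2.imwrite("pics/scene11z.png",cv2.resize(c["pixels"][150:250,190:350],None,fx=5,fy=5,interpolation=cv2.INTER_CUBIC))
c=read_camera("top"); cv2.imwrite("pics/top11z.png",cv2.resize(c["pixels"][190:290,320:450],None,fx=5,fy=5,interpolation=cv2.INTER_CUBIC))
ex,ey,n=pf(); p,Rt=fromcomb(O+n*.0+ex*.0005,ex,ey,n); show(p,Rt)
E
```

```text
comb local mm [-0.77  0.5  29.27] rot(plate axes) deg [0.1  0.14 0.01]
comb local mm [-0.56  0.49 29.42] rot(plate axes) deg [0.09 0.12 0.01]
comb local mm [-0.46  0.44 29.51] rot(plate axes) deg [0.09 0.1  0.02]
comb local mm [-0.38  0.33 29.58] rot(plate axes) deg [0.08 0.09 0.02]
t 19.85 pos [ 0.4537 -0.1513  0.1113] gap 0.0279 F [ 0.5 -0.1 -1.3] q [ 0.9   0.79 -0.99  2.08  0.95  0.82  0.75]
 rotvec deg [ 0.05 -0.09 -0.05]
 shift mm (current axes) [25.3 -0.3 15.5]  (final axes) [25.3 -0.2 15.4]
```

View pics/scene11z.png

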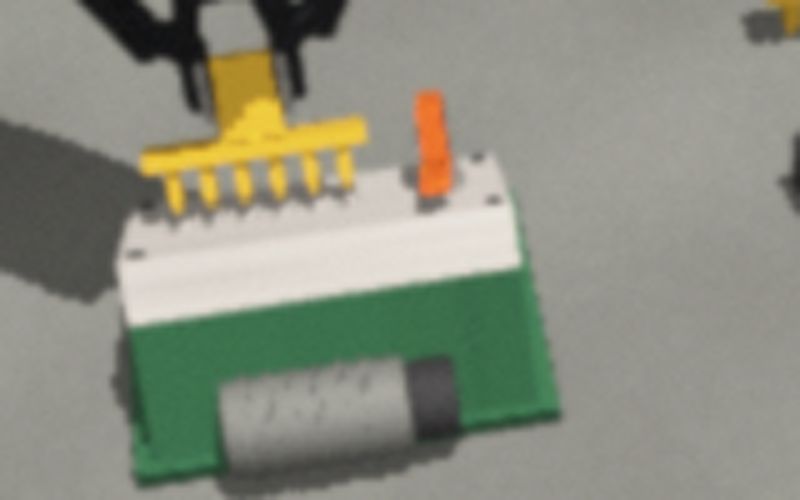

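View pics/top11z.png

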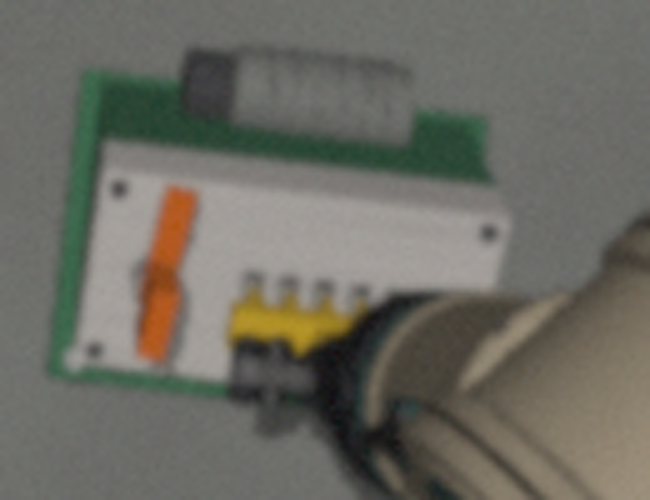

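{"api": "arm_command", "payload": {
  "deltas": [
    [[-0.4,-0.2,0.8],[0,0,0],-1],
    [[4,0,2.3],[0,0,0],-1],
    [[3,0,1.7],[0,0,0],-1],
    [[3,0,1.7],[0,0,0],-1],
    [[0,0,0],[0,0,0],-1],
    [[0,0,0],[0,0,0],-1]
  ]
}}

```text
time_s: 20.45
eef_pos: [0.4601, -0.1522, 0.1014]
eef_rot: [0.706, 0.048, 0.705, -0.047]
force: [-0.1, 0.4, -1.3]
finger_gap: 0.0283
```

```bash
python3 - <<'E'
from t import *
combloc(); s=get_state(); print(s["force"],s["torque"])
ex,ey,n=pf(); p,Rt=fromcomb(O+n*.0+ex*.0005,ex,ey,n); show(p,Rt)
E
```

```text
comb local mm [ 0.24  0.18 17.79] rot(plate axes) deg [0.08 0.12 0.  ]
[-0.11818968  0.40262211 -1.34663696] [ 0.05840282 -0.00640554  0.00767697]
t 20.45 pos [ 0.4601 -0.1522  0.1014] gap 0.0283 F [-0.1  0.4 -1.3] q [ 0.88  0.81 -0.98  2.07  0.97  0.81  0.74]
 rotvec deg [ 0.05 -0.12 -0.07]
 shift mm (current axes) [15.3 -0.2  9.1]  (final axes) [15.3 -0.1  9. ]
```

{"api": "arm_command", "payload": {
  "deltas": [
    [[3,0,1.75],[0,0,0],-1],
    [[3,0,1.75],[0,0,0],-1],
    [[3,0,1.75],[0,0,0],-1],
    [[2,0,1.2],[0,0,0],-1],
    [[0,0,0],[0,0,0],-1]
  ]
}}

```text
time_s: 20.95
eef_pos: [0.4666, -0.1531, 0.0903]
eef_rot: [0.706, 0.048, 0.705, -0.047]
force: [0.1, 0.6, -0.8]
finger_gap: 0.0285
```

```bash
python3 - <<'E'
from t import *
combloc(); s=get_state(); print(s["force"],s["torque"])
ex,ey,n=pf(); p,Rt=fromcomb(O+n*.0+ex*.0005,ex,ey,n); show(p,Rt)
E
```

```text
comb local mm [0.36 0.1  4.84] rot(plate axes) deg [ 0.08  0.12 -0.  ]
[ 0.08466504  0.57318953 -0.78705506] [0.02507622 0.03900466 0.00085765]
t 20.95 pos [ 0.4666 -0.1531  0.0903] gap 0.0285 F [ 0.1  0.6 -0.8] q [ 0.87  0.83 -0.96  2.06  0.99  0.8   0.72]
 rotvec deg [ 0.04 -0.12 -0.07]
 shift mm (current axes) [ 4.2 -0.1  2.5]  (final axes) [ 4.2 -0.1  2.5]
```

Sliding in freely. I'll go down the rest in small steps until it makes contact.

{"api": "arm_command", "payload": {
  "deltas": [
    [[2,0,1.2],[0,0,0],-1],
    [[1.3,0,0.75],[0,0,0],-1],
    [[0.9,0,0.5],[0,0,0],-1],
    [[0,0,0],[0,0,0],-1],
    [[0,0,0],[0,0,0],-1]
  ]
}}

```text
time_s: 21.45
eef_pos: [0.469, -0.1535, 0.0864]
eef_rot: [0.706, 0.048, 0.705, -0.047]
force: [-0.1, -0.0, -1.7]
finger_gap: 0.0284
```

```bash
python3 - <<'E'
from t import *
from station import read_camera
combloc(); s=get_state(); print(s["force"],s["torque"])
for nm in ("scene","wrist"):
    c=read_camera(nm); cv2.imwrite(f"pics/{nm}12.png",c["pixels"])
    if nm=="scene": cv2.imwrite("pics/scene12z.png",cv2.resize(c["pixels"][150:250,190:350],None,fx=5,fy=5,interpolation=cv2.INTER_CUBIC))
E
```

```text
comb local mm [0.55 0.05 0.29] rot(plate axes) deg [0.07 0.1  0.  ]
[-0.08627982 -0.02977888 -1.67297865] [ 0.00658888 -0.04392854 -0.06939355]
```

View pics/scene12z.png

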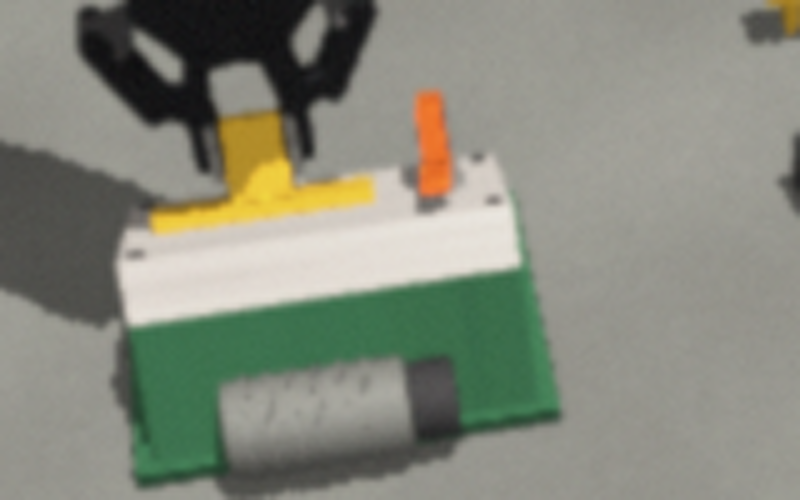

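The teeth have gone into the slots, and I feel no contact yet. I'll keep pressing in small steps until the force rises.

{"api": "arm_command", "payload": {
  "deltas": [
    [[0.7,0,0.4],[0,0,0],-1],
    [[0.7,0,0.4],[0,0,0],-1],
    [[0,0,0],[0,0,0],-1]
  ]
}}

```text
time_s: 21.85
eef_pos: [0.469, -0.1535, 0.0862]
eef_rot: [0.706, 0.047, 0.705, -0.047]
force: [-5.8, 0.0, 14.2]
finger_gap: 0.0281
```

```bash
python3 - <<'E'
from t import *
combloc(); s=get_state(); print(s["force"],s["torque"])
E
```

```text
comb local mm [0.43 0.03 0.12] rot(plate axes) deg [-0.02  0.15  0.06]
[-5.77321182  0.04643216 14.20812776] [ 0.01191176  1.08840151 -0.16120592]
```

{"api": "arm_command", "payload": {
  "deltas": [
    [[0,0,0],[0,0,0],-1],
    [[0,0,0],[0,0,0],-1],
    [[0,0,0],[0,0,0],1],
    [[0,0,0],[0,0,0],1],
    [[0,0,0],[0,0,0],1],
    [[0,0,0],[0,0,0],1],
    [[-20,0,0],[0,0,0],1],
    [[-40,0,0],[0,0,0],1],
    [[-40,0,0],[0,0,0],1],
    [[-20,0,0],[0,0,0],1]
  ]
}}

```text
time_s: 22.85
eef_pos: [0.4709, -0.1533, 0.2078]
eef_rot: [0.708, 0.048, 0.703, -0.047]
force: [0.6, -0.5, -1.0]
finger_gap: 0.0854
```

```bash
python3 - <<'E'
from t import *
from station import read_camera
for nm in ("scene","wrist","top"):
    c=read_camera(nm); cv2.imwrite(f"pics/{nm}13.png",c["pixels"]); np.savez(f"{nm}13.npz",**c)
    if nm=="scene": cv2.imwrite("pics/scene13z.png",cv2.resize(c["pixels"][150:250,190:350],None,fx=5,fy=5,interpolation=cv2.INTER_CUBIC))
print(cur()[0]["joint_pos"])
E
```

```text
[ 0.97736265  0.67950881 -1.13201989  1.9558119   0.74390476  0.99682854
  0.92510538]
```

View pics/scene13z.png

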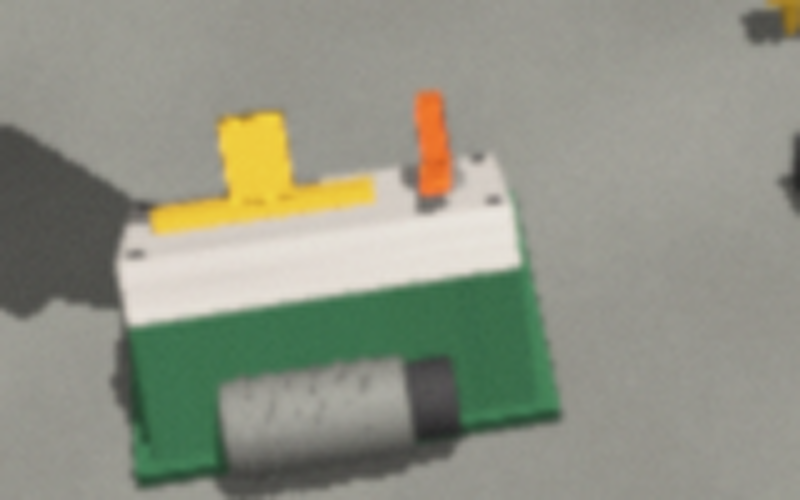

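View pics/wrist13.png

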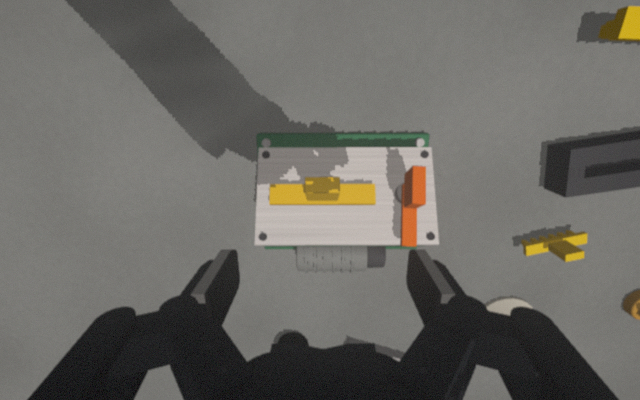

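The comb sits flat on the plate. Next I'll check whether one grip on the cam bar can make the whole quarter turn.

```bash
cat >> t.py <<'E'
def campose(th,lean,h=0.,tipz=.038,dy=.084,a=A):
    ex,ey,n=pf(a); t=np.cos(th)*ex-np.sin(th)*ey; u=np.cos(th)*ey+np.sin(th)*ex
    l=np.radians(lean); xt=-(np.cos(l)*n+np.sin(l)*t); Rt=frame(xt,u)
    return O+.0005*ex+ey*dy+n*(tipz+h)+xt*.0187, Rt
E
python3 - <<'E'
from t import *
from kin import *
q0=np.array(get_state()["joint_pos"])
for lean in (12,20,30):
    q=q0.copy(); print("lean",lean)
    for h,th in ((.06,0),(0,0),(0,.3),(0,.6),(0,.9),(0,1.2),(0,1.57),(.06,1.57)):
        p,Rt=campose(th,lean,h); best=None
        c=[ik(p,Rt,q,reg=.01)]+[ik(p,Rt,np.clip(q+d,lo+.04,hi-.04),reg=.01) for d in np.random.default_rng(1).normal(0,.3,(6,7))]
        c.sort(key=lambda z:round(z[1],3)); q,e=c[0]; pp,RR=fk(q,L); print(h,th,round(e,4),q.round(2),((pp-p)*1000).round(1))
E
python3 - <<'E'
from m import *
from t import O
import cv2
for nm,win in(("wrist13",(395,160,40,90)),("top13",(335,215,40,55))):
    c=load(nm); hs=cv2.cvtColor(c["pixels"],cv2.COLOR_BGR2HSV); m=cv2.inRange(hs,(3,150,60),(15,255,255)); x,y,w,h=win
    z=np.zeros_like(m); z[y:y+h,x:x+w]=m[y:y+h,x:x+w]; ys,xs=np.where(z>0)
    P=depthpts(c,np.c_[xs,ys]); ex,ey,n=plateframe(); hh=(P-O)@n*1000
    for a,b,H in ((5,22,.0165),(36,52,.0435)):
        k=(hh>a)&(hh<b); L=loc(c,np.c_[xs,ys][k],O,H); print(nm,H,k.sum(),rect(L/1000))
E
```

```text
lean 12
0.06 0 0.0002 [ 0.86  0.75 -1.22  2.39  1.54  0.77 -0.05] [ 0. -0.  0.]
0 0 0.0 [ 0.79  0.89 -1.14  2.35  1.7   0.83 -0.14] [ 0. -0.  0.]
0 0.3 0.0 [ 0.87  0.93 -1.19  2.36  1.72  0.81 -0.4 ] [ 0. -0.  0.]
0 0.6 0.0 [ 0.92  0.95 -1.22  2.38  1.78  0.78 -0.69] [ 0. -0.  0.]
0 0.9 0.0 [ 0.96  0.97 -1.22  2.41  1.89  0.74 -1.04] [ 0. -0.  0.]
0 1.2 0.0172 [ 0.98  0.98 -1.21  2.44  2.02  0.72 -1.43] [ 1.1 -0.4  0.2]
0 1.57 0.1628 [ 1.01  1.01 -1.22  2.44  2.09  0.72 -1.81] [10.  -3.8  1.9]
0.06 1.57 0.2606 [ 1.05  0.76 -1.17  2.44  1.94  0.47 -1.75] [14.9 -6.   5.8]
lean 20
0.06 0 0.0001 [ 0.78  0.67 -1.04  2.27  1.18  0.66  0.32] [ 0. -0.  0.]
0 0 0.0 [ 0.7   0.79 -0.94  2.23  1.35  0.65  0.19] [ 0. -0.  0.]
0 0.3 0.0 [ 0.78  0.79 -0.94  2.24  1.34  0.54 -0.01] [ 0. -0.  0.]
0 0.6 0.0001 [ 0.84  0.8  -0.93  2.27  1.42  0.41 -0.29] [ 0. -0.  0.]
0 0.9 0.0001 [ 0.95  0.86 -1.02  2.31  1.64  0.4  -0.73] [ 0. -0.  0.]
0 1.2 0.0001 [ 1.08  1.   -1.2   2.37  1.87  0.54 -1.17] [ 0. -0.  0.]
0 1.57 0.0531 [ 1.12  1.07 -1.22  2.44  2.18  0.59 -1.75] [ 3.1 -1.6  0.4]
0.06 1.57 0.1624 [ 1.18  0.86 -1.22  2.44  1.99  0.38 -1.65] [ 8.9 -5.   3.1]
lean 30
0.06 0 0.0 [ 0.76  0.72 -1.03  2.13  0.89  0.82  0.61] [ 0. -0.  0.]
0 0 0.0 [ 0.69  0.82 -0.94  2.08  1.    0.78  0.54] [ 0. -0.  0.]
0 0.3 0.0 [ 0.8   0.84 -0.95  2.1   0.91  0.65  0.44] [ 0. -0.  0.]
0 0.6 0.0 [ 0.89  0.85 -0.95  2.13  0.84  0.5   0.32] [ 0. -0.  0.]
0 0.9 0.0 [ 0.97  0.86 -0.91  2.19  0.78  0.31  0.2 ] [ 0. -0.  0.]
0 1.2 0.0003 [ 1.11  0.97 -1.06  2.26  1.32  0.26 -0.51] [ 0. -0.  0.]
0 1.57 0.0003 [ 1.24  1.15 -1.22  2.38  2.08  0.39 -1.5 ] [ 0. -0.  0.]
0.06 1.57 0.0131 [ 1.28  0.96 -1.22  2.44  2.08  0.26 -1.59] [ 0.   0.4 -0.8]
wrist13 0.0165 566 (22.1, 81.2, 57.0, 12.3, -3.14)
wrist13 0.0435 502 (0.0, 82.1, 34.1, 12.1, -3.97)
top13 0.0165 80 (31.2, 81.6, 38.2, 11.3, -5.17)
top13 0.0435 80 (2.7, 85.0, 37.1, 12.0, -3.66)
```

```bash
python3 - <<'E'
from t import *
p,Rt=campose(.06,30,.06); print(p); show(p,Rt)
E
```

```text
[ 0.44877904 -0.06559312  0.13842887]
t 23.0 pos [ 0.4701 -0.1541  0.2058] gap 0.0853 F [-0.1  0.2 -0.7] q [ 0.98  0.68 -1.13  1.96  0.74  1.    0.93]
 rotvec deg [2.81 0.24 1.65]
 shift mm (current axes) [ 67.3  84.8 -33.3]  (final axes) [ 69.9  81.1 -37.1]
```

{"api": "arm_command", "payload": {
  "deltas": [
    [[0,0,0],[2.8,0.2,1.65],0],
    [[0,40,-4],[0,0,0],0],
    [[0,41,-4],[0,0,0],0],
    [[0,0,0],[0,0,0],0],
    [[0,0,0],[0,0,0],0]
  ]
}}

```text
time_s: 23.5
eef_pos: [0.4757, -0.0723, 0.2064]
eef_rot: [0.703, 0.075, 0.705, -0.053]
force: [-0.3, -0.6, -0.3]
finger_gap: 0.0428
```

```bash
python3 - <<'E'
from t import *
p,Rt=campose(.06,30,.0); print(p); show(p,Rt)
from station import read_camera
from m import *
c=read_camera("wrist"); cv2.imwrite("pics/wrist14.png",c["pixels"]); np.savez("wrist14.npz",**c)
hs=cv2.cvtColor(c["pixels"],cv2.COLOR_BGR2HSV); z=cv2.inRange(hs,(3,150,60),(15,255,255)); z[:, :270]=0; z[:,380:]=0
ys,xs=np.where(z>0); P=depthpts(c,np.c_[xs,ys]); ex,ey,n=plateframe(); hh=(P-O)@n*1000
for a,b,H in ((5,22,.0165),(36,52,.0435)):
        k=(hh>a)&(hh<b); Lq=loc(c,np.c_[xs,ys][k],O,H); print(H,k.sum(),rect(Lq/1000) if k.sum()>5 else 0)
E
```

```text
[ 0.47851896 -0.06953486  0.08646737]
t 23.5 pos [ 0.4757 -0.0723  0.2064] gap 0.0428 F [-0.3 -0.6 -0.3] q [ 0.84  0.66 -1.13  1.98  0.7   0.96  0.75]
 rotvec deg [ 0.09 -0.23 -0.05]
 shift mm (current axes) [119.9  -0.4   2.8]  (final axes) [120.   -0.3   2.3]
0.0165 517 (32.4, 80.8, 35.1, 12.9, -3.58)
0.0435 479 (-0.1, 83.2, 33.5, 11.2, -3.58)
```

View pics/wrist14.png

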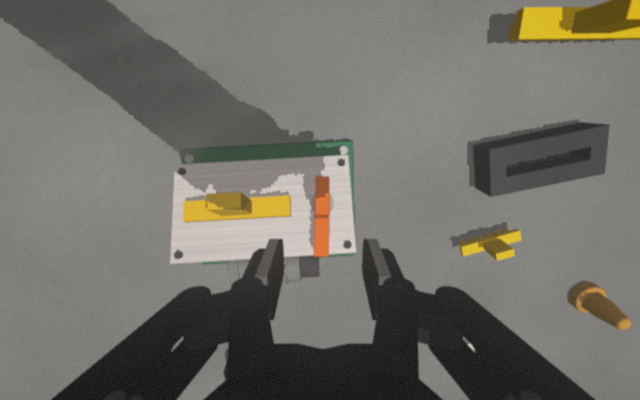

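{"api": "arm_command", "payload": {
  "deltas": [
    [[30,0,3],[0,-0.2,0],0],
    [[30,0,0],[0,0,0],0],
    [[30,0,0],[0,0,0],0],
    [[25.5,0,0],[0,0,0],0],
    [[0,0,0],[0,0,0],0],
    [[0,0,0],[0,0,0],0]
  ]
}}

```text
time_s: 24.15
eef_pos: [0.4797, -0.0706, 0.0917]
eef_rot: [0.705, 0.076, 0.703, -0.054]
force: [0.8, -0.0, 0.8]
finger_gap: 0.0425
```

```bash
python3 - <<'E'
from t import *
p,Rt=campose(.06,30,.0,tipz=.041); print(p); show(p,Rt)
E
```

```text
[ 0.47703196 -0.06933777  0.08906544]
t 24.15 pos [ 0.4797 -0.0706  0.0917] gap 0.0425 F [ 0.8 -0.   0.8] q [ 0.7   0.81 -0.93  2.08  0.95  0.75  0.55]
 rotvec deg [-0.06  0.03 -0.05]
 shift mm (current axes) [ 2.7  0.7 -2.8]  (final axes) [ 2.7  0.7 -2.8]
```

{"api": "arm_command", "payload": {
  "deltas": [
    [[2,0.7,-2.5],[0,0,0],0],
    [[0,0,0],[0,0,0],-1],
    [[0,0,0],[0,0,0],-1],
    [[0,0,0],[0,0,0],-1],
    [[0,0,0],[0,0,0],-1],
    [[0,0,0],[0,0,0],-1]
  ],
  "grip_force": 40
}}

```text
time_s: 24.75
eef_pos: [0.4779, -0.0698, 0.091]
eef_rot: [0.706, 0.075, 0.702, -0.055]
force: [-1.3, -1.9, 6.5]
finger_gap: 0.0113
```

```bash
python3 - <<'E'
from t import *
p,Rt=campose(.06,30,.0,tipz=.041); show(p,Rt)
E
```

```text
t 24.75 pos [ 0.4779 -0.0698  0.091 ] gap 0.0113 F [-1.3 -1.9  6.5] q [ 0.7   0.8  -0.93  2.09  0.95  0.74  0.54]
 rotvec deg [0.   0.18 0.1 ]
 shift mm (current axes) [ 1.9  0.2 -0.9]  (final axes) [ 1.9  0.2 -0.9]
```

{"api": "arm_command", "payload": {
  "deltas": [
    [[0,1.1,0],[6,0,3.5],-1],
    [[0,1.1,0],[6,0,3.5],-1],
    [[0,1.1,0],[6,0,3.5],-1],
    [[0,0,0],[0,0,0],-1]
  ]
}}

```text
time_s: 25.15
eef_pos: [0.4788, -0.0675, 0.0913]
eef_rot: [0.687, 0.25, 0.675, -0.1]
force: [-1.3, -2.5, 6.8]
finger_gap: 0.0113
```

```bash
python3 - <<'E'
from t import *
p,Rt=campose(.06+np.radians(20.8),30,.0,tipz=.041); show(p,Rt)
E
```

```text
t 25.15 pos [ 0.4788 -0.0675  0.0913] gap 0.0113 F [-1.3 -2.5  6.8] q [ 0.84  0.82 -0.94  2.11  0.85  0.59  0.42]
 rotvec deg [-0.25  0.2  -0.2 ]
 shift mm (current axes) [ 2.   0.4 -1.1]  (final axes) [ 2.   0.5 -1.1]
```

Turning cleanly, with low forces. Carrying on.

{"api": "arm_command", "payload": {
  "deltas": [
    [[0,1.2,0],[6,0,3.5],-1],
    [[0,1.2,0],[6,0,3.5],-1],
    [[0,1.2,0],[6,0,3.5],-1],
    [[0,1.2,0],[6,0,3.5],-1],
    [[0,0,0],[0,0,0],-1]
  ]
}}

```text
time_s: 25.65
eef_pos: [0.4809, -0.0651, 0.0922]
eef_rot: [0.627, 0.467, 0.604, -0.155]
force: [-6.8, -9.4, 14.7]
finger_gap: 0.0112
```

```bash
python3 - <<'E'
from t import *
p,Rt=campose(.06+np.radians(20.8+27.8),30,.0,tipz=.041); show(p,Rt)
E
```

```text
t 25.65 pos [ 0.4809 -0.0651  0.0922] gap 0.0112 F [-6.8 -9.4 14.7] q [ 0.98  0.85 -0.92  2.19  0.75  0.31  0.22]
 rotvec deg [-0.18  0.18 -0.26]
 shift mm (current axes) [ 2.   0.6 -1.3]  (final axes) [ 2.   0.6 -1.3]
```

{"api": "arm_command", "payload": {
  "deltas": [
    [[0,1,-0.3],[4,0,2.3],-1],
    [[0,1,-0.3],[4,0,2.3],-1],
    [[0,0,0],[0,0,0],-1]
  ]
}}

```text
time_s: 25.95
eef_pos: [0.4817, -0.0645, 0.0927]
eef_rot: [0.599, 0.532, 0.573, -0.173]
force: [-9.0, -13.2, 17.4]
finger_gap: 0.0108
```

```bash
python3 - <<'E'
from t import *
p,Rt=campose(.06+np.radians(20.8+27.8+9.2),30,.0,tipz=.041); show(p,Rt)
E
```

```text
t 25.95 pos [ 0.4817 -0.0645  0.0927] gap 0.0108 F [ -9.  -13.2  17.4] q [ 1.04  0.88 -0.96  2.23  0.91  0.24 -0.03]
 rotvec deg [-0.17  0.22 -0.15]
 shift mm (current axes) [ 2.1  0.7 -1.4]  (final axes) [ 2.1  0.7 -1.3]
```

{"api": "arm_command", "payload": {
  "deltas": [
    [[-0.7,1,-0.4],[4,0,2.3],-1],
    [[0,1,0],[4,0,2.3],-1],
    [[0,0,0],[0,0,0],-1]
  ]
}}

```text
time_s: 26.25
eef_pos: [0.4825, -0.0642, 0.0931]
eef_rot: [0.572, 0.585, 0.543, -0.187]
force: [-9.8, -13.9, 16.6]
finger_gap: 0.0113
```

```bash
python3 - <<'E'
from t import *
p,Rt=campose(.06+np.radians(20.8+27.8+18.4),30,.0,tipz=.041); show(p,Rt)
s,p,Rc=cur(); print(Rc.T@s["force"])
E
```

```text
t 26.25 pos [ 0.4825 -0.0642  0.0931] gap 0.0113 F [ -9.8 -13.9  16.6] q [ 1.12  0.95 -1.04  2.27  1.27  0.24 -0.48]
 rotvec deg [1.03 0.28 0.62]
 shift mm (current axes) [ 2.1  0.9 -1.4]  (final axes) [ 2.1  0.9 -1.4]
[-23.1428371   -3.92902641   3.57077076]
```

{"api": "arm_command", "payload": {
  "deltas": [
    [[-1,0.8,0],[3.5,0,2],-1],
    [[0,0.8,0],[3.5,0,2],-1],
    [[0,0.8,0],[3.5,0,2],-1],
    [[0,0,0],[0,0,0],-1]
  ]
}}

```text
time_s: 26.65
eef_pos: [0.4838, -0.0641, 0.0939]
eef_rot: [0.526, 0.661, 0.494, -0.206]
force: [-10.2, -11.7, 8.4]
finger_gap: 0.0111
```

```bash
python3 - <<'E'
from t import *
p,Rt=campose(1.5,30,.0,tipz=.041); show(p,Rt)
s,p,Rc=cur(); print(Rc.T@s["force"])
E
```

```text
t 26.65 pos [ 0.4838 -0.0641  0.0939] gap 0.0111 F [-10.2 -11.7   8.4] q [ 1.21  1.06 -1.15  2.33  1.78  0.3  -1.1 ]
 rotvec deg [4.11 0.3  2.49]
 shift mm (current axes) [ 2.2  1.5 -1.6]  (final axes) [ 2.3  1.3 -1.7]
[-16.1093334   -5.25587937   4.97671799]
```

{"api": "arm_command", "payload": {
  "deltas": [
    [[-0.5,0.7,0],[3.5,0,2],-1],
    [[0,0.7,0],[3.5,0,2],-1],
    [[0,0,0],[0,0,0],-1],
    [[0,0,0],[0,0,0],-1]
  ]
}}

```text
time_s: 27.05
eef_pos: [0.4846, -0.0642, 0.0944]
eef_rot: [0.491, 0.709, 0.457, -0.218]
force: [-8.3, -9.6, 2.8]
finger_gap: 0.0111
```

```bash
python3 - <<'E'
from t import *
from station import read_camera
p,Rt=campose(1.57,30,.0,tipz=.041); show(p,Rt)
s,p,Rc=cur(); print(Rc.T@s["force"])
for nm in ("scene","wrist"):
    c=read_camera(nm); cv2.imwrite(f"pics/{nm}15.png",c["pixels"])
    if nm=="scene": cv2.imwrite("pics/scene15z.png",cv2.resize(c["pixels"][150:250,190:350],None,fx=5,fy=5,interpolation=cv2.INTER_CUBIC))
E
```

```text
t 27.05 pos [ 0.4846 -0.0642  0.0944] gap 0.0111 F [-8.3 -9.6  2.8] q [ 1.26  1.14 -1.22  2.37  2.01  0.38 -1.41]
 rotvec deg [0.62 0.36 0.58]
 shift mm (current axes) [ 2.4  0.8 -1.7]  (final axes) [ 2.4  0.8 -1.7]
[-10.34255175  -4.79415589   6.25581599]
```

View pics/scene15z.png

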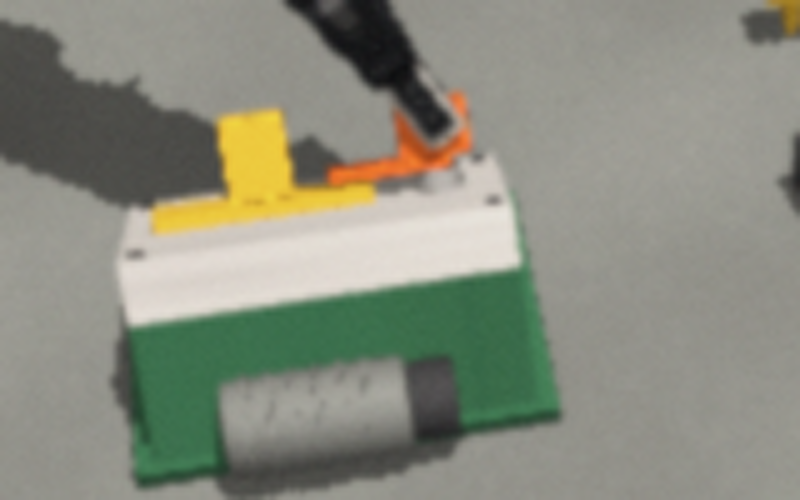

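View pics/wrist15.png

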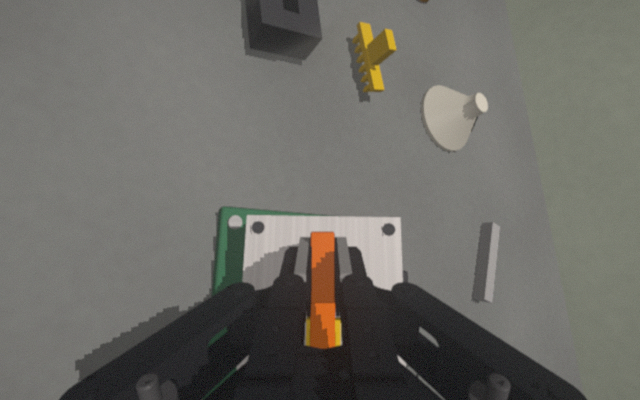

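{"api": "arm_command", "payload": {
  "deltas": [
    [[0,0,0],[0,0,0],1],
    [[0,0,0],[0,0,0],1],
    [[0,0,0],[0,0,0],1],
    [[0,0,0],[0,0,0],1],
    [[-8,0,0],[0,0,0],1],
    [[-8,0,0],[0,0,0],1],
    [[0,0,0],[0,0,0],1]
  ]
}}

```text
time_s: 27.85
eef_pos: [0.4778, -0.0681, 0.1093]
eef_rot: [0.492, 0.709, 0.459, -0.213]
force: [-0.2, -0.2, -0.6]
finger_gap: 0.085
```

```bash
python3 - <<'E'
from t import *
s,p,Rc=cur(); print(p,s["force"],s["joint_pos"].round(2)); print((Rc.T@[0,0,1]).round(3),(Rc.T@[0.5,0,.866]).round(3),Rc[:,0])
E
```

```text
[ 0.477836   -0.06811249  0.10933261] [-0.20346786 -0.23168988 -0.55675945] [ 1.28  1.08 -1.21  2.38  1.97  0.32 -1.38]
[-0.754  0.501 -0.425] [-0.409  0.864 -0.294] [ 0.48792842  0.44028176 -0.75370938]
```

{"api": "arm_command", "payload": {
  "deltas": [
    [[-10,0,0],[0,0,0],1],
    [[-15,8,-8],[0,0,0],1],
    [[-15,10,-8],[0,0,0],1],
    [[-30,20,-17],[0,0,0],1],
    [[-30,20,-17],[0,0,0],1],
    [[0,0,0],[0,0,0],1]
  ]
}}

```text
time_s: 28.45
eef_pos: [0.4711, -0.084, 0.1706]
eef_rot: [0.492, 0.7, 0.466, -0.227]
force: [0.5, -0.3, -0.4]
finger_gap: 0.0853
```

```bash
python3 - <<'E'
from t import *
from station import read_camera
s,p,Rc=cur(); print(s["time_s"],p,s["force"],s["joint_pos"].round(2))
for nm in ("scene","top","wrist"):
    c=read_camera(nm); cv2.imwrite(f"pics/{nm}16.png",c["pixels"]); np.savez(f"{nm}16.npz",**c)
    if nm=="scene": cv2.imwrite("pics/scene16z.png",cv2.resize(c["pixels"][150:250,190:350],None,fx=5,fy=5,interpolation=cv2.INTER_CUBIC))
E
```

```text
28.45 [ 0.4710749  -0.08399783  0.17062066] [ 0.53611277 -0.30572613 -0.41578818] [ 1.34  0.89 -1.25  2.32  1.17  0.23 -0.68]
```

View pics/scene16z.png

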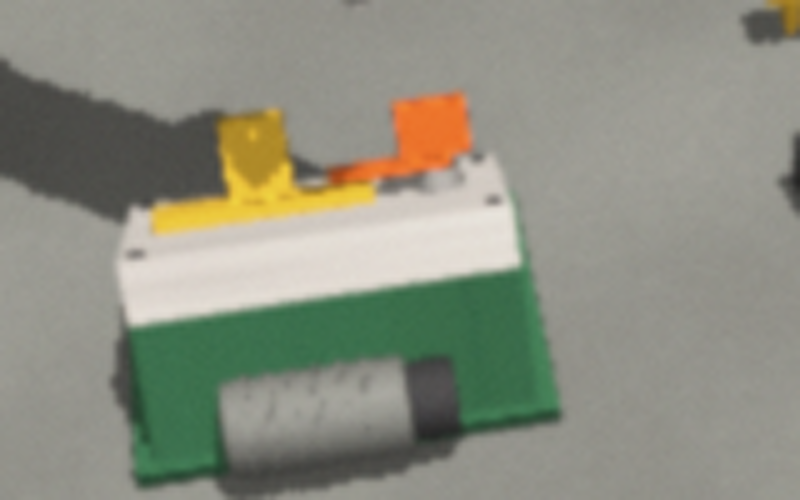

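View pics/top16.png

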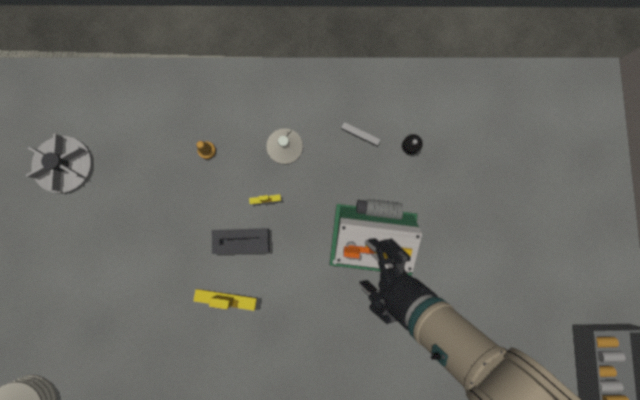

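{"api": "arm_command", "payload": {
  "deltas": [
    [[-5,15,-10],[-8,0,-5],1],
    [[-5,15,-10],[-8,0,-5],1],
    [[-5,15,-10],[-8,0,-5],1],
    [[-5,15,-10],[-8,0,-5],1],
    [[0,0,0],[0,0,0],1],
    [[0,0,0],[0,0,0],1]
  ]
}}

```text
time_s: 29.2
eef_pos: [0.4949, -0.0677, 0.2033]
eef_rot: [0.582, 0.542, 0.571, -0.205]
force: [-0.8, 0.1, -0.5]
finger_gap: 0.0854
```

```bash
python3 - <<'E'
from t import *
from m import *
from station import read_camera
s,p,Rc=cur(); print(s["time_s"],p,s["force"],s["joint_pos"].round(2))
for nm in ("scene","top","wrist"):
    c=read_camera(nm); cv2.imwrite(f"pics/{nm}17.png",c["pixels"]); np.savez(f"{nm}17.npz",**c)
    hs=cv2.cvtColor(c["pixels"],cv2.COLOR_BGR2HSV); ex,ey,n=plateframe()
    for col,a,b in (("orange",(3,150,60),(15,255,255)),("yellow",(20,120,60),(33,255,255))):
        z=cv2.inRange(hs,a,b); ys,xs=np.where(z>0); P=depthpts(c,np.c_[xs,ys]); d=P-O; X,Y,H=d@ex*1000,d@ey*1000,d@n*1000
        box=(abs(X)<60)&(Y>-70)&(Y<120)
        for nn,l,u,Hh in ((("tongue",5,21,.0165),("bar top",38,50,.0435)) if col=="orange" else (("back",3,14,.008),("tab",43,54,.048))):
            k=box&(H>l)&(H<u)
            if k.sum()>15: print(nm,col,nn,k.sum(),"medH",np.median(H[k]).round(1),rect(loc(c,np.c_[xs,ys][k],O,Hh)/1000))
E
```

```text
29.2 [ 0.49485984 -0.0677162   0.20329978] [-0.84092838  0.08777218 -0.52976199] [ 1.17  0.75 -1.22  2.11  0.54  0.54  0.12]
scene orange tongue 103 medH 14.9 (9.3, 65.9, 69.3, 44.5, -85.03)
scene orange bar top 35 medH 41.0 (15.8, 82.4, 30.5, 27.1, -89.95)
scene yellow back 164 medH 6.6 (6.5, 0.1, 100.9, 46.6, 88.87)
scene yellow tab 33 medH 46.3 (16.4, -0.3, 30.4, 25.4, 0.29)
top orange tongue 45 medH 18.5 (2.2, 71.0, 38.9, 10.9, 81.86)
top orange bar top 83 medH 44.7 (1.6, 85.0, 32.4, 13.9, 88.5)
wrist orange tongue 621 medH 17.7 (-0.2, 60.9, 58.1, 13.9, -89.06)
wrist orange bar top 621 medH 44.7 (-0.0, 83.2, 33.1, 12.9, -89.27)
wrist yellow back 554 medH 9.3 (4.5, 17.6, 68.9, 12.1, -89.66)
```

View pics/wrist17.png

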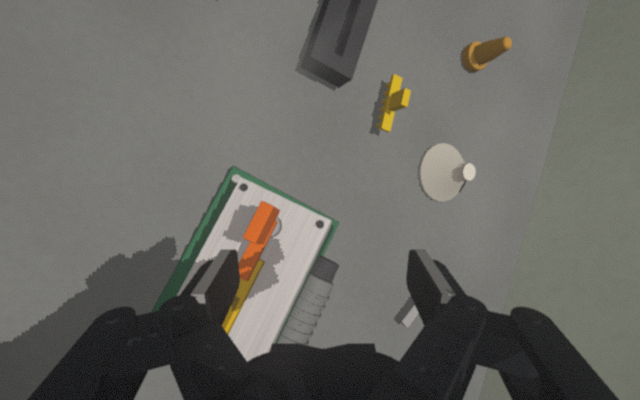

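The tongue angle measures about 1.56 rad. The comb back is about 8 mm above the face, as it should be. The bystanders haven't moved and the robot is clear, so I'm handing in.

```bash
python3 -c "
from station import *
print(finish_job()); s=get_state(); print(s['time_s'],s['force'])"
```

```text
the job is handed in; nothing more can be done
None
the job is handed in; nothing more can be done
```

I put the middle-sized yellow comb into the outlet plate with all six teeth in the slots. I then turned the orange cam tongue across the end of its back and handed the job in at about 29 s of the 54 s allowed. No verdict came back.

**What happened:** My first grip on the comb could not reach the plate pose because the elbow hit its joint limit. I put the comb back in the trough and gripped it again across the width of its tab, leaning 30°. That let it go in with the tool almost vertical. I turned the cam with one continuous grip on its bar.

**Last checks:**
- **Comb:** Before I let go, my arm-based estimate put it within 0.5 mm of home and 0.2° of square. About 14 N of contact force along the plate's normal showed it was seated. The back's top read 6.6 mm above the face from the scene camera and 9.3 mm from the wrist camera; it should be 8 mm.
- **Cam:** The wrist camera put the tongue at about 1.56 rad. The top camera read its bar at about 1.57–1.6 rad. Its view of the tongue itself was partly blocked and read up to 8° off, so I did not rely on it.
- **Bystanders:** The nozzle, cone, key bar and bumper were at the same places in the top picture taken after the cam was turned, just before the arm's last move clear. I judged this by eye.
- **Robot:** It was clear of everything, with the force reading near zero.

Some moves ran right up to the joint limits (joints 3, 4 and 6), but no error was reported.

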